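# Unlock the folding stay and close the incubator lid

## Robot

A 6-joint arm with a two-finger parallel gripper is mounted at the origin on the work surface. World frame = base frame: x ahead of the robot, y to its left, z up, the work surface at z = 0. Lengths are in m, angles in degrees, forces in N, time in s.
With the tool pointing down it reaches from about 0.4 to 0.825 m from the base axis. Payload 7 kg.
Tool frame: the origin (TCP) lies midway between the tips of the shut fingers; the grasp point (between the pads) lies 19 mm behind it (r.grasp_offset is the distance from the TCP to the grasp point, in m); z points along the fingers, x is the direction in which the jaws open and shut, and the axes are right-handed (so a half turn about z gives the same grasp; the last joint's range is limited). The gripper opens to 88 mm and grips with 3 to 60 N. Pads are 19 mm wide; open, the fingers measure 130 mm over their backs; the gripper's body (78 mm by 193 mm) begins 47 mm behind the grasp point.
Start: joints at [80.22, 20.546, 0.682, 0, -70.136, -16.507], TCP at [0.299, 0.605, 0.194] pointing down, gripper open.
Joint ranges: [-176.03, 176.03], [-82.01, 121.73], [-58.28, 71.71], [-173.87, 95.51], [-174.79, -0.11], [-173.66, 173.66]. Speed limits (degrees/s): [136.94, 136.94, 172.46, 180, 180, 180].

## Interface

Orientations are given as [roll, pitch, yaw] about the fixed x, y, z axes, in that order (R = Rz(yaw) Ry(pitch) Rx(roll)).
In Python, from plant import r gives the robot as it stands.
- The arm moves only by the tool step_arm, never from a script. Its argument "deltas" is a list of rows, each a list of 7 numbers: the turn, a rotation vector about the tool's x, y, z in rad, then the shift along the tool's x, y, z in mm, then the opening, from -1 (shut) to 1 (fully open), so that 0 is half open. In form: [[ax, ay, az, x, y, z, grip], ...]. A call has 1 to 10 rows; each row shifts and turns the pose as measured when the row begins, along the tool's axes as they then stand; what a row does not reach is not made up. A row lasts 1/10 s, in which the tool goes at most 50 mm and 8.59 degrees, less where a joint would pass 70% of its speed; a pose out of reach is approached as far as the arm can. A call with a gripper value outside its range is refused whole. The fingers move at their own pace and stop on an object; "squeeze" is the grip in N (left out, the last holds). Time passes only in rows, so rows that do not move let the fingers close. It gives the time, the measured TCP pose, the force and the opening at its end, in the units of the state.
- r.get_state(): the state, without advancing time (a new reading comes with each control period).
- r.capture(name): name is "scene" or "side" or "wrist"; returns the picture (400x640x3 uint8, red, green, blue); there is no depth.
- r.camera_info(name): a dict with "vertical_fov" (degrees; the focal length in pixels is half the picture's height over the tangent of half this angle, whatever the lens; pixels are square), "cx", "cy" (the principal point, pixels), "view" (4x4, takes a point from world to camera coordinates). Camera axes: x right, y down, z forward; pixel columns grow to the right and rows downward; lengths in m; the calibration is good to about 2 mm. A picture is of the moment at which its call begins: read the wrist's pose just before it. camera_info takes no time and is no camera call; for the wrist camera it gives the pose at the moment of the call.
- r.close_job(): hands the job in, once; it reports no verdict.
The state is a dict: "time_s": time; "joints": joint angles; "qd": joint speeds; "joint_torque": joint torques, N m; "tcp_pos": TCP position; "eef_rot": TCP orientation; "contact_force": force on the tool from outside, world axes, zero at the start; "moment": the same for the moment, N m; "gripper_width": finger opening in m.
Only numpy, scipy, OpenCV 4.12 (cv2) and the standard library are available. Lean on these libraries where they do the work, as an engineer would, in place of code of your own. Each camera call takes 0.05 s, during which the arm holds its last target.

## Task

Close the sample incubator, whose lid stands open on a locked folding stay: lift the stay's knee up past centre so that it unlocks, then lower the lid under control, never letting it drop, and press it down by feel until the latch holds it fully shut. Do not lean on the stay while it is locked or crush the lid's rubber seal, and leave the rack, bottle and beaker standing where they are.

Things in the scene. Friction and masses are not known exactly. Their poses are not given: they have to be found in the camera images.
- incubator: Cream bench incubator, fixed to the bench: case 186 mm deep (x) by 240 wide (y), rim 110 mm above the bench, sample tubes inside. Origin: centre of its underside; z up, its x points from the front (handle side) to the hinge at the rear, y to its left seen from the front. The stay is on its right side (-y). Starts vary in place and in yaw, up to 0.35 rad.
- lid (a joint): Opening angle of the lid (rad): 0 fully shut and latched, 1.12 propped as at the start. Hollow cream lid, 184 x 240 x 45 mm, about 0.5 kg. Nearly upright it stays, below about 0.75 it falls. It comes to rest on a spring latch near 0.06; below 0.02 a rubber seal pushes back, 16 N at the handle when the latch catches at 0 and 35 to 40 N at -0.0085; not caught, it springs back above 0.015.
- lid_hinge (a point): Point on the lid's hinge axis, at the middle of the case's rear top edge, 110 mm above the bench. The axis runs along the incubator's y.
- lid_handle (a point): Middle of the lid's handle: a steel bar 12 mm thick and 120 mm long, along the incubator's y, 52 mm before the lid's front edge on two legs at its ends. With the lid shut it lies 236 mm before the hinge axis and 30 mm above it (140 mm above the bench); with the lid propped, about 335 mm above the bench.
- stay_knee (a joint): Knee angle of the folding stay (rad): -0.24 locked against its stop (as at the start), 0 both bars in line (centre), growing as it folds: 0.55 once lifted 26 mm past centre, about 2.1 with the lid shut. Above 0 it is unlocked and stays where it is left, but near 0 a nudge that opens the lid makes it fall back and lock. Lifting takes 3 to 6 N. Passing centre raises the lid by 0.02 rad.
- stay_foot (a point): Lower pivot of the stay, on the case's right side: 165 mm before the hinge axis and 45 mm below it, 136 mm to the right of the case's middle. The lower bar (95 mm, turning in the incubator's x-z plane) goes from here to the knee; the upper bar (95 mm) from the knee to the lid's side. Both are flat steel, 16 x 3 mm.
- knee_knob (a point): Middle of the finger knob on the knee: black, round, 17 mm thick and 40 mm long, pointing out to the incubator's right (its -y) from the bars, this point 28 mm outside them. It turns about stay_foot at 95 mm. Locked, it hangs about 12 mm back (to the hinge) and down from centre, 122 mm above the bench; lifting it up and forward, to the handle side, unlocks the stay.
- tube_rack: White tube rack with capped tubes, 150 x 60 x 97 mm, loose on the bench to the right of the incubator. Origin: centre of its underside.
- reagent_bottle: Amber bottle, 60 mm thick, 130 mm tall, loose on the bench to the left of the incubator. Origin: centre of its underside.
- beaker: Clear plastic beaker, 72 mm across, 95 mm tall, loose on the bench to the left of the incubator's front. Origin: centre of its underside.
Mind the look-alikes: they are no part of the job. Leave any green or purple look-alike of the beaker alone.

How it is judged:
By the outcome, as a careful person would: the job done as asked, in the order asked, and still so for the second after the job is handed in, with the robot touching nothing.
It also fails if it takes over 64 s, if anything falls off the work surface, if the arm or the gripper's body presses on something with over 40 N, if the wrist force passes 120 N, or if a joint passes its speed limit or range.

## Working session

There is one attempt and no reset: what is moved stays moved. The work goes in short steps, Python scripts to look and compute and a tool call to move; the robot and the scene stay as the last step left them, time stands still between calls to the robot, and variables do not carry over. Pictures are saved under pics/ and viewed, and the job is handed in when it is done.

Besides the shell and the picture viewer there is one more tool, called by a JSON object that holds its "name" and its "arguments". step_arm: Moves the arm, as the interface text tells. Its arguments: {"type":"object","properties":{"deltas":{"type":"array","items":{"type":"array","items":{"type":"number"}}},"squeeze":{"type":"number"}},"required":["deltas"]}

```bash
ls; mkdir -p pics; python3 - <<'E'
from plant import r
import cv2
print(r.get_state())
for n in ("scene","side","wrist"):
    i=r.camera_info(n); print(n,i)
    cv2.imwrite(f"pics/{n}0.png",r.capture(n)[:,:,::-1])
E
```

```text
pics
{'time_s': 0.0, 'joints': array([ 8.02214298e+01,  2.05904950e+01,  6.33184710e-01, -2.06564033e-02,
       -7.01347619e+01, -1.65074501e+01]), 'qd': array([ 0.01199564, -0.00493902,  0.06647282, -0.02734342, -0.00023016,
       -0.05013385]), 'joint_torque': array([ 1.68687733e-03, -5.82721066e+01,  2.93046981e+01,  6.99675232e+00,
        7.06955689e-03, -1.59748488e-04]), 'tcp_pos': array([0.29870387, 0.60470369, 0.19292717]), 'eef_rot': array([-1.79992454e+02, -9.37952211e-02, -1.16293061e+02]), 'contact_force': array([ 0.18805466, -0.54498645, -0.64741359]), 'moment': array([ 3.99656651e-02, -1.85595343e-05,  3.03763684e-03]), 'gripper_width': 0.08767601720415813}
scene {'vertical_fov': 56.78897912268393, 'cx': 310.9942547924512, 'cy': 195.99592613175034, 'view': array([[ 0.74542521,  0.66644801,  0.01372232, -0.42496255],
       [ 0.55667752, -0.6110587 , -0.56277652, -0.12501922],
       [-0.36667615,  0.42714671, -0.82649518,  1.41423705],
       [ 0.        ,  0.        ,  0.        ,  1.        ]])}
side {'vertical_fov': 55.0305554533026, 'cx': 317.2939300619957, 'cy': 198.89082436853465, 'view': array([[-0.96093477, -0.27667255,  0.00752782,  0.52475729],
       [-0.21629861,  0.73371989, -0.64410406,  0.20167186],
       [ 0.1726826 , -0.62057024, -0.76490084,  1.17140804],
       [ 0.        ,  0.        ,  0.        ,  1.        ]])}
wrist {'vertical_fov': 60.239319420270036, 'cx': 313.03172838499614, 'cy': 197.71374516610283, 'view': array([[-0.44343183, -0.89630658,  0.00165277,  0.67386673],
       [-0.8530636 ,  0.42260255,  0.30608752, -0.03853061],
       [-0.27504673,  0.13431903, -0.95200194,  0.39317337],
       [ 0.        ,  0.        ,  0.        ,  1.        ]])}
```

View pics/scene0.png

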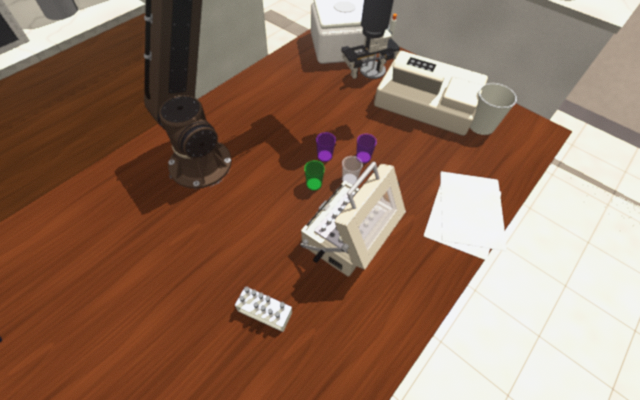

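View pics/side0.png

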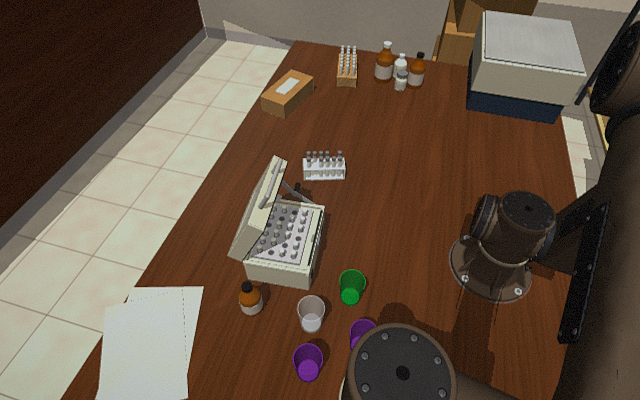

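View pics/wrist0.png

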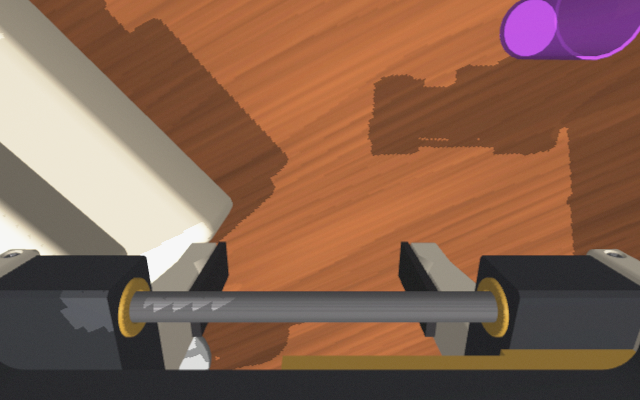

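```bash
python3 - <<'E'
import cv2
a=cv2.imread("pics/scene0.png")[140:340,220:420]; cv2.imwrite("pics/sc_crop.png",cv2.resize(a,(600,600),interpolation=cv2.INTER_CUBIC)) # x3 off 220,140
a=cv2.imread("pics/side0.png")[140:320,200:360]; cv2.imwrite("pics/si_crop.png",cv2.resize(a,None,fx=3.333,fy=3.333,interpolation=cv2.INTER_CUBIC)) # off 200,140
E
```

```text
(no output)
```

View pics/sc_crop.png

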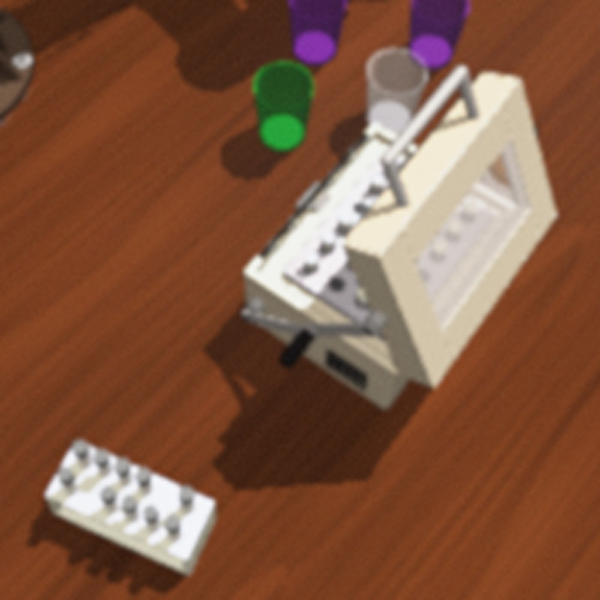

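View pics/si_crop.png

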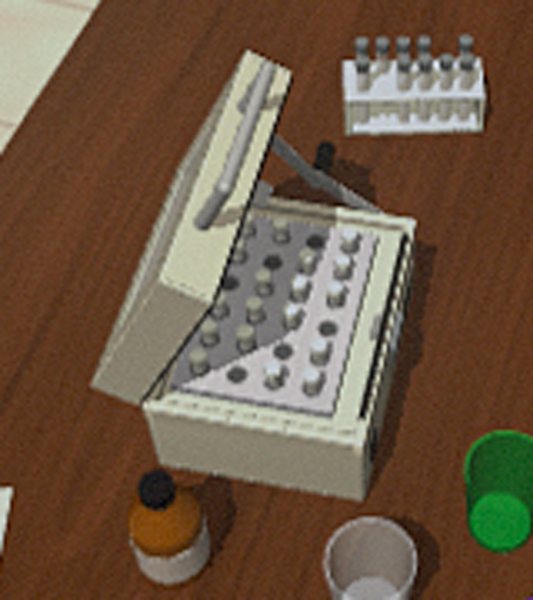

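```bash
cat > h.py <<'E'
import numpy as np, cv2
from scipy.optimize import least_squares
H=200
def proj(i,P):
    f=H/np.tan(np.radians(i["vertical_fov"]/2)); V=i["view"]
    c=V[:3,:3]@np.asarray(P,float)+V[:3,3]; return np.array([i["cx"]+f*c[0]/c[2],i["cy"]+f*c[1]/c[2]])
def ray(i,uv):
    f=H/np.tan(np.radians(i["vertical_fov"]/2)); V=i["view"]
    d=V[:3,:3].T@np.array([(uv[0]-i["cx"])/f,(uv[1]-i["cy"])/f,1.]); o=-V[:3,:3].T@V[:3,3]; return o,d
def onz(i,uv,z):
    o,d=ray(i,uv); return o+d*(z-o[2])/d[2]
def tri(obs):
    A=np.zeros((3,3));b=np.zeros(3)
    for i,uv in obs:
        o,d=ray(i,uv); d/=np.linalg.norm(d); M=np.eye(3)-np.outer(d,d); A+=M;b+=M@o
    return np.linalg.solve(A,b)
def T(p,q):
    c,s=np.cos(p[2]),np.sin(p[2]); return np.array([p[0]+c*q[0]-s*q[1],p[1]+s*q[0]+c*q[1],q[2]])
def handle(th,y=0):
    a=th+np.arctan2(.030,.236); R=np.hypot(.236,.030)
    return np.array([.093-R*np.cos(a),y,.110+R*np.sin(a)])
E
python3 - <<'E'
from h import *
from plant import r
S=r.camera_info("scene"); D=r.camera_info("side")
sc=lambda u,v:(220+u/3-1/3,140+v/3-1/3); si=lambda u,v:(200+u/3.333-.35,140+v/3.333-.35)
print("knob",tri([(S,sc(297,349)),(D,si(325,156))]))
print("hA",tri([(S,sc(463,72)),(D,si(207,222))]),"hB",tri([(S,sc(388,158)),(D,si(268,70))]))
obs=[(S,sc(247,268),(-.093,-.12,.11)),(S,sc(387,408),(.093,-.12,0)),
(D,si(413,217),(-.093,-.12,.11)),(D,si(365,438),(-.093,.12,.11)),(D,si(362,497),(-.093,.12,0)),(D,si(165,465),(.093,.12,0)),
(S,sc(297,349),(.004,-.164,.122)),(D,si(325,156),(.004,-.164,.122)),
(S,sc(463,72),handle(1.12,.06)),(S,sc(388,158),handle(1.12,-.06)),(D,si(207,222),handle(1.12,.06)),(D,si(268,70),handle(1.12,-.06))]
f=lambda p:np.concatenate([proj(i,T(p,q))-uv for i,uv,q in obs])
s=min((least_squares(f,[.6,.1,y],loss="soft_l1") for y in (-1,0,1)),key=lambda s:s.cost)
print(s.x,s.cost);print(f(s.x).reshape(-1,2).round(1))
p=s.x;np.save("p.npy",p)
for n,q in dict(knob=(.004,-.164,.122),foot=(-.072,-.136,.065),hinge=(.093,0,.11),h0=handle(0),h1=handle(1.12)).items(): print(n,T(p,q).round(4))
print("rack",onz(S,sc(130,490),.08),onz(S,sc(190,575),0)) 
for nm,uv in dict(rackA=(50,505),rackB=(188,572),rackC=(212,505),rackD=(80,442)).items(): print(nm,onz(S,sc(*uv),.0 if nm in("rackB",) else .06).round(3))
print("beaker",onz(D,si(370,590),0),"green",onz(D,si(500,525),0),"bottle",onz(D,si(170,560),0))
E
```

```text
knob [ 0.62455446 -0.03333543  0.12533967]
hA [0.61799389 0.20874465 0.31773797] hB [0.62720197 0.07264455 0.33619972]
[0.60601604 0.13032856 0.09396575] 25.42120322246282
[[ -1.1   0.9]
 [ -0.4   2.5]
 [  0.5   0.3]
 [ -0.7   2.4]
 [  0.6   3.6]
 [ -2.3   2.2]
 [ -0.3   0.3]
 [ -1.    1. ]
 [ -0.5  -0.2]
 [  0.1   0.5]
 [  4.9 -10.5]
 [ -0.8   0. ]]
knob [ 0.6254 -0.0326  0.122 ]
foot [ 0.5471 -0.0118  0.065 ]
hinge [0.6986 0.1391 0.11  ]
h0 [0.4636 0.1169 0.14  ]
h1 [0.6231 0.1319 0.3355]
rack [ 0.59240896 -0.22779256  0.08      ] [ 0.67043    -0.23355406  0.        ]
rackA [ 0.541 -0.285  0.06 ]
rackB [ 0.667 -0.233  0.   ]
rackC [ 0.654 -0.183  0.06 ]
rackD [ 0.516 -0.224  0.06 ]
beaker [0.47610886 0.30934832 0.        ] green [0.38552487 0.222495   0.        ] bottle [0.64526761 0.33131133 0.        ]
```

```bash
cat >> h.py <<'E'
from scipy.spatial.transform import Rotation as Ro
def inc(p,v): 
    c,s=np.cos(p[2]),np.sin(p[2]); v=np.asarray(v,float); return np.array([c*v[0]-s*v[1],s*v[0]+c*v[1],v[2]])
def Rt(p,t,b=0):
    # tool x=-inc x, tilt t (deg): fingers lean to inc +y ; b: turn about inc y
    R0=np.array([[-1,0,0],[0,1,0],[0,0,-1.]]).T
    return (Ro.from_euler('z',p[2])*Ro.from_euler('y',b,degrees=True)*Ro.from_euler('x',t,degrees=True)*Ro.from_matrix(R0))
def rows(st,targets,grip,mm=45,deg=8.0):
    pos=np.array(st["tcp_pos"]);R=Ro.from_euler('xyz',st["eef_rot"],degrees=True)
    for tp,tR in targets:
        tp=np.asarray(tp); rv=(R.inv()*tR).as_rotvec(); n=int(max(np.ceil(np.linalg.norm(tp-pos)*1000/mm),np.ceil(np.degrees(np.linalg.norm(rv))/deg),1))
        p0,R0=pos,R
        for k in range(1,n+1):
            q=p0+(tp-p0)*k/n; Rk=R0*Ro.from_rotvec(rv*k/n)
            d=R.inv().apply(q-pos)*1000; w=(R.inv()*Rk).as_rotvec()
            print("[%s,%s]"%(",".join("%.3f"%x for x in w)+","+",".join("%.1f"%x for x in d),grip),end=",\n" if k<n else " #--\n")
            pos,R=q,Rk
E
python3 - <<'E'
from h import *
from plant import r
p=np.load("p.npy"); st=r.get_state()
rows(st,[((.38,.32,.38),Ro.from_euler('xyz',[180,0,-145],degrees=True)),((.47,-.20,.33),Rt(p,0)),((.58,-.20,.30),Rt(p,35))],1)
E
```

```text
[-0.000,-0.000,0.063,27.5,-24.9,-23.3,1],
[-0.000,-0.000,0.063,25.8,-26.5,-23.3,1],
[-0.000,-0.000,0.063,24.1,-28.1,-23.3,1],
[-0.000,-0.000,0.063,22.3,-29.6,-23.3,1],
[-0.000,-0.000,0.063,20.4,-30.9,-23.3,1],
[-0.000,-0.000,0.063,18.4,-32.1,-23.3,1],
[-0.000,-0.000,0.063,16.4,-33.2,-23.3,1],
[-0.000,-0.000,0.063,14.3,-34.2,-23.4,1] #--
[0.000,-0.000,0.043,18.7,-39.8,4.2,1],
[0.000,-0.000,0.043,17.0,-40.6,4.2,1],
[0.000,-0.000,0.043,15.2,-41.3,4.2,1],
[0.000,-0.000,0.043,13.4,-41.9,4.2,1],
[0.000,-0.000,0.043,11.6,-42.4,4.2,1],
[0.000,-0.000,0.043,9.8,-42.9,4.2,1],
[0.000,-0.000,0.043,7.9,-43.3,4.2,1],
[0.000,-0.000,0.043,6.0,-43.6,4.2,1],
[0.000,-0.000,0.043,4.2,-43.8,4.2,1],
[0.000,-0.000,0.043,2.3,-43.9,4.2,1],
[0.000,-0.000,0.043,0.4,-44.0,4.2,1],
[0.000,-0.000,0.043,-1.5,-44.0,4.2,1] #--
[-0.122,0.000,-0.000,-21.9,-2.1,6.0,1],
[-0.122,0.000,-0.000,-21.9,-2.8,5.7,1],
[-0.122,0.000,-0.000,-21.9,-3.5,5.3,1],
[-0.122,0.000,-0.000,-21.9,-4.1,4.9,1],
[-0.122,0.000,-0.000,-21.9,-4.6,4.3,1] #--
```

Candidates for the knob: the black cylinder on the stay, at scene (319,256) and side (297,186); the black vent on the case, scene (336,263); the bottle's black cap, side (247,287); and the dark rack caps. I choose the cylinder. It sits on the bars' knee in both crops and triangulates to z=0.125, against 0.122 expected.

{"name": "step_arm", "arguments": {"deltas": [[0,0,0.063,27.5,-25,-23,1],[0,0,0.063,26,-26.5,-23,1],[0,0,0.063,24,-28,-23,1],[0,0,0.063,22,-30,-23,1],[0,0,0.063,20,-31,-23,1],[0,0,0.063,18,-32,-23,1],[0,0,0.063,16,-33,-23,1],[0,0,0.063,14,-34,-23,1]]}}

```text
time_s: 0.95
tcp_pos: [0.3785, 0.3121, 0.3771]
eef_rot: [-179.5, -0.8, -146.0]
contact_force: [0.6, 1.0, -0.0]
gripper_width: 0.0876
```

{"name": "step_arm", "arguments": {"deltas": [[0,0,0.043,19,-40,4,1],[0,0,0.043,17,-40.6,4,1],[0,0,0.043,15,-41,4,1],[0,0,0.043,13,-42,4,1],[0,0,0.043,11.6,-42.4,4,1],[0,0,0.043,10,-43,4,1],[0,0,0.043,8,-43,4,1],[0,0,0.043,6,-43.6,4,1],[0,0,0.043,4,-44,4,1],[0,0,0.043,2,-44,4,1]]}}

```text
time_s: 1.95
tcp_pos: [0.4423, -0.1397, 0.3455]
eef_rot: [-179.6, 0.2, -171.4]
contact_force: [0.8, 0.5, 0.5]
gripper_width: 0.0877
```

```bash
python3 - <<'E'
from h import *
from plant import r
p=np.load("p.npy"); st=r.get_state()
R=Rt(p,35); z=R.as_matrix()[:,2]; K=T(p,(.004,-.168,.122))
rows(st,[(K-.085*z,R)],1)
print(K-.085*z)
E
```

```text
[-0.103,-0.002,0.009,-32.3,4.5,25.7,1],
[-0.103,-0.002,0.009,-32.2,2.1,26.1,1],
[-0.103,-0.002,0.009,-32.1,-0.3,26.3,1],
[-0.103,-0.002,0.009,-32.1,-2.7,26.2,1],
[-0.103,-0.002,0.009,-32.0,-5.1,25.9,1],
[-0.103,-0.002,0.009,-32.0,-7.4,25.3,1] #--
[ 0.63033589 -0.08509391  0.19162792]
```

{"name": "step_arm", "arguments": {"deltas": [[-0.103,-0.002,0.009,-32,4.5,26,1],[-0.103,-0.002,0.009,-32,2,26,1],[-0.103,-0.002,0.009,-32,0,26,1],[-0.103,-0.002,0.009,-32,-3,26,1],[-0.103,-0.002,0.009,-32,-5,26,1],[-0.103,-0.002,0.009,-32,-7,25,1],[0,0,0,0,0,0,1]]}}

```text
time_s: 2.65
tcp_pos: [0.6376, -0.0901, 0.183]
eef_rot: [143.3, -0.1, -175.2]
contact_force: [-0.0, 0.1, -3.0]
gripper_width: 0.0875
```

```bash
python3 - <<'E'
from h import *
from plant import r
p=np.load("p.npy"); st=r.get_state(); print(st["joints"])
i=r.camera_info("wrist"); a=r.capture("wrist")[:,:,::-1].copy()
R=Rt(p,35)
for y in (-.144,-.164,-.184):
    print(proj(i,T(p,(.004,y,.122))))
cv2.imwrite("pics/w1.png",a)
rows(r.get_state(),[(T(p,(.004,-.168,.122))-.085*R.as_matrix()[:,2],R)],1)
E
```

```text
[-14.54505466  29.34704526  16.18067606 -34.29488768 -90.64878333
  23.14284404]
[321.97013413 215.88775068]
[322.19914238 203.17247433]
[322.45528509 188.95060577]
[0.024,0.008,-0.006,6.5,7.5,0.2,1] #--
```

View pics/w1.png

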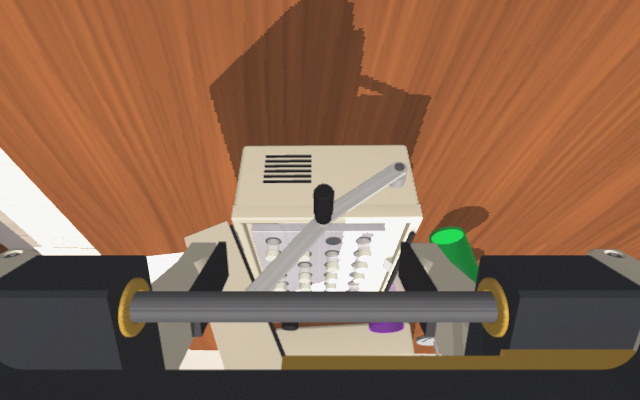

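```bash
python3 - <<'E'
from h import *
from plant import r
p=np.load("p.npy"); st=r.get_state()
R=Rt(p,35); z=R.as_matrix()[:,2]; K=T(p,(.004,-.168,.122))
rows(st,[(K-.06*z,R),(K+.017*z,R)],1,mm=20)
print(K+.017*z)
E
```

```text
[0.012,0.004,-0.003,3.3,3.4,12.6,1],
[0.012,0.004,-0.003,3.3,3.6,12.6,1] #--
[0.000,0.000,0.000,0.0,0.0,19.2,1],
[0.000,-0.000,-0.000,-0.0,-0.0,19.2,1],
[0.000,0.000,0.000,0.0,-0.0,19.3,1],
[0.000,0.000,0.000,0.0,0.0,19.2,1] #--
[ 0.62484652 -0.02684721  0.10807442]
```

{"name": "step_arm", "arguments": {"deltas": [[0.012,0.004,-0.003,3.3,3.4,12.6,1],[0.012,0.004,-0.003,3.3,3.6,12.6,1],[0,0,0,0,0,19,1],[0,0,0,0,0,19,1],[0,0,0,0,0,19,0.5],[0,0,0,0,0,19,0],[0,0,0,0,0,0,-0.3],[0,0,0,0,0,0,-0.3]], "squeeze": 8}}

```text
time_s: 3.5
tcp_pos: [0.6253, -0.0247, 0.1216]
eef_rot: [146.0, 1.3, -174.2]
contact_force: [-0.3, -0.4, 1.3]
gripper_width: 0.0613
```

```bash
python3 - <<'E'
from h import *
from plant import r
p=np.load("p.npy"); st=r.get_state()
R=Rt(p,35); z=R.as_matrix()[:,2]; K=T(p,(.004,-.168,.122))
print(st["contact_force"],st["joints"])
rows(st,[(K+.017*z,R)],-.3,mm=20)
cv2.imwrite("pics/w2.png",r.capture("wrist")[:,:,::-1])
a=r.capture("scene")[180:320,240:440,::-1]; cv2.imwrite("pics/s2.png",cv2.resize(a,None,fx=4,fy=4))
E
```

```text
[-0.33842524 -0.40073599  1.25327868] [ -8.27162952  27.59789832   6.03542352 -33.89952605 -78.72657319
  24.40135293]
[-0.017,0.015,0.020,1.0,-9.3,10.1,-0.3] #--
```

View pics/w2.png

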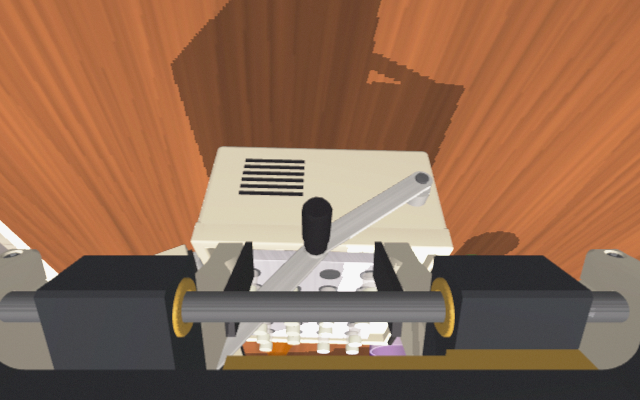

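View pics/s2.png

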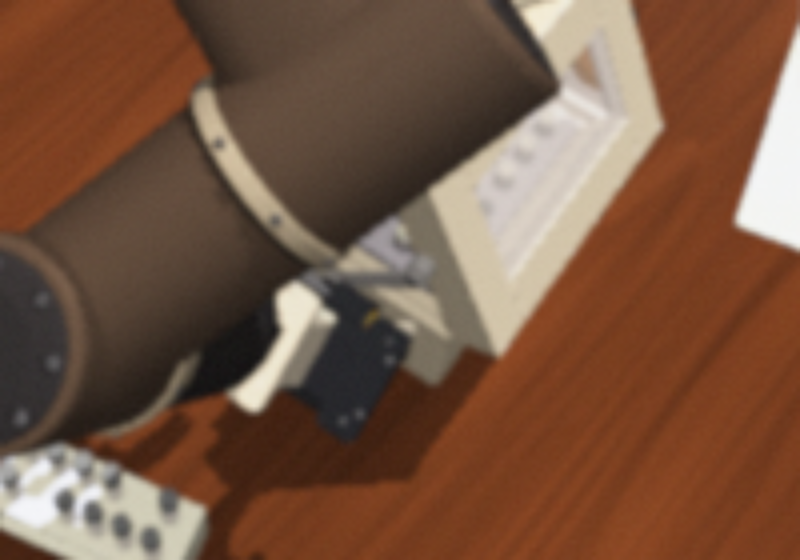

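```bash
python3 - <<'E'
from h import *
from plant import r
a=r.capture("side")[100:320,180:420,::-1]; cv2.imwrite("pics/d2.png",cv2.resize(a,None,fx=2.6,fy=2.6))
E
```

```text
(no output)
```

View pics/d2.png

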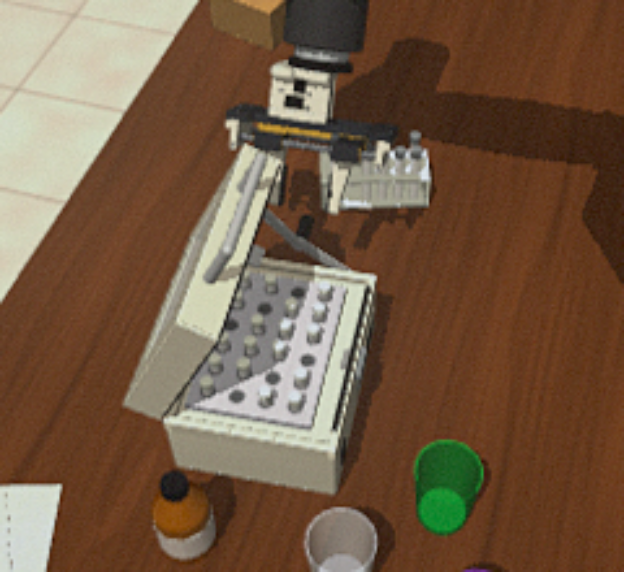

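{"name": "step_arm", "arguments": {"deltas": [[-0.017,0.015,0.02,0.5,-9,5,-0.3],[0,0,0,0,0,5,-0.3]]}}

```text
time_s: 3.85
tcp_pos: [0.6263, -0.0286, 0.1089]
eef_rot: [145.0, 0.0, -174.8]
contact_force: [-0.5, 0.1, -0.2]
gripper_width: 0.0343
```

{"name": "step_arm", "arguments": {"deltas": [[0,0,0,0.8,0,0,-0.5],[0,0,0,0,0,0,-0.55]]}}

```text
time_s: 4.05
tcp_pos: [0.6253, -0.0294, 0.1073]
eef_rot: [144.9, -0.1, -174.9]
contact_force: [-0.0, 0.1, -0.3]
gripper_width: 0.0219
```

```bash
python3 - <<'E'
from h import *
from plant import r
p=np.load("p.npy"); st=r.get_state(); print(st["gripper_width"],st["contact_force"])
R=Ro.from_euler('xyz',st["eef_rot"],degrees=True)
g=st["tcp_pos"]-.019*R.as_matrix()[:,2]; print("grasp in inc",inc([0,0,-p[2]],g-np.array([p[0],p[1],0])))
cv2.imwrite("pics/w3.png",r.capture("wrist")[150:400,:,::-1])
E
```

```text
0.021946206295409148 [-0.02581693  0.14006366 -0.29453595]
grasp in inc [ 0.00422706 -0.17176476  0.12280162]
```

View pics/w3.png

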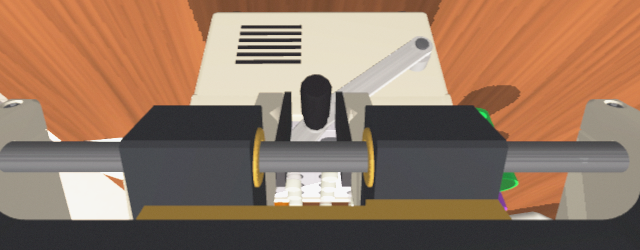

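{"name": "step_arm", "arguments": {"deltas": [[0,0,0,0,0,0,-0.63],[0,0,0,0,0,0,-1],[0,0,0,0,0,0,-1]], "squeeze": 15}}

```text
time_s: 4.4
tcp_pos: [0.6254, -0.0295, 0.1072]
eef_rot: [144.9, -0.1, -174.9]
contact_force: [0.7, 0.5, 0.5]
gripper_width: 0.0057
```

```bash
python3 - <<'E'
from h import *
from plant import r
p=np.load("p.npy"); st=r.get_state(); print(st["gripper_width"],st["contact_force"],st["tcp_pos"])
R0=Ro.from_euler('xyz',st["eef_rot"],degrees=True)
g=st["tcp_pos"]-.019*R0.as_matrix()[:,2]; c=T(p,(-.072,-.172,.065))
t=[]
for s in np.arange(1,11)*4.2:
    a=-s/95*1000/1000  # about inc y: forward-up
    Q=Ro.from_rotvec(inc(p,[0,1,0])*a)
    # check direction
    gg=c+Q.apply(g-c); R=Ro.from_rotvec(inc(p,[0,1,0])*a*0.5)*R0
    t.append((gg+.019*R.as_matrix()[:,2],R))
print((c+Q.apply(g-c))-g)
rows(st,t,-1)
E
```

```text
0.0057125470819160366 [0.71299551 0.50735626 0.47673018] [ 0.62540428 -0.02954548  0.10723615]
[-0.03191759 -0.00300802  0.02708384]
[-0.000,-0.018,-0.013,2.3,1.9,-2.7,-1] #--
[-0.000,-0.018,-0.013,2.4,1.9,-2.7,-1] #--
[-0.000,-0.018,-0.013,2.4,1.8,-2.6,-1] #--
[-0.000,-0.018,-0.013,2.5,1.8,-2.6,-1] #--
[-0.000,-0.018,-0.013,2.6,1.8,-2.5,-1] #--
[-0.000,-0.018,-0.013,2.6,1.7,-2.5,-1] #--
[-0.000,-0.018,-0.013,2.7,1.7,-2.4,-1] #--
[-0.000,-0.018,-0.013,2.8,1.6,-2.4,-1] #--
[-0.000,-0.018,-0.013,2.8,1.6,-2.3,-1] #--
[-0.000,-0.018,-0.013,2.9,1.6,-2.2,-1] #--
```

```bash
python3 - <<'E'
from h import *
from plant import r
p=np.load("p.npy")
cv2.imwrite("pics/w4.png",r.capture("wrist")[150:400,:,::-1])
i=r.camera_info("wrist")
for q in [(.004,-.144,.122),(.004,-.164,.122),(.004,-.184,.122)]: print(proj(i,T(p,q)))
st=r.get_state(); print(st["gripper_width"]); print("tcp px",proj(i,st["tcp_pos"]))
a=r.capture("side")[120:240,220:380,::-1]; cv2.imwrite("pics/d4.png",cv2.resize(a,None,fx=4,fy=4))
E
```

```text
[314.30191155 266.57512547]
[314.23666875 251.04943816]
[314.15993314 232.78883301]
0.002928681522046608
tcp px [313.63129519 231.71953412]
```

View pics/w4.png

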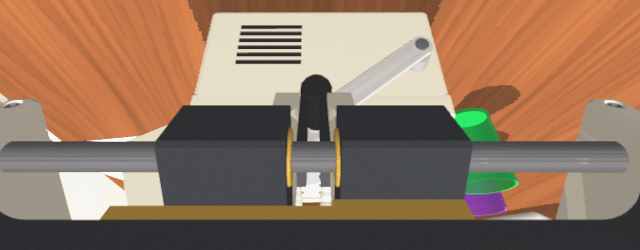

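View pics/d4.png

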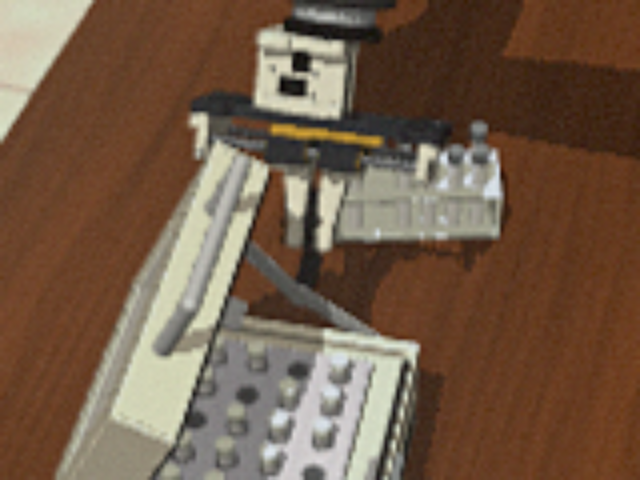

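```bash
python3 - <<'E'
from h import *
from plant import r
p=np.load("p.npy")
a=cv2.imread("pics/w4.png")[40:180,240:400]; cv2.imwrite("pics/w4c.png",cv2.resize(a,None,fx=5,fy=4,interpolation=cv2.INTER_CUBIC))
a=cv2.imread("pics/w3.png")[40:180,240:400]; cv2.imwrite("pics/w3c.png",cv2.resize(a,None,fx=5,fy=4,interpolation=cv2.INTER_CUBIC))
i=r.camera_info("wrist");st=r.get_state();R=Ro.from_euler('xyz',st["eef_rot"],degrees=True).as_matrix()
for n,o in dict(tcp=(0,0,0),g=(0,0,-19),t1=(0,9.5,0),t2=(0,-9.5,0),body=(0,0,-66),b2=(0,-39,-66)).items():
    P=st["tcp_pos"]+R@np.array(o)/1000; print(n,proj(i,P),(i["view"]@np.r_[P,1])[2])
P=T(p,(.004,-.184,.122)); print(proj(i,P),(i["view"]@np.r_[P,1])[2])
V=i["view"]; print("cam in tool",R.T@(-V[:3,:3].T@V[:3,3]-st["tcp_pos"]),R.T@V[2,:3])
E
```

```text
tcp [313.61544204 231.74758412] 0.20836922455030926
g [313.64788821 245.52949824] 0.19028302984464876
t1 [313.6093674  246.03433371] 0.21127995453452875
t2 [313.62168879 217.05603384] 0.20545849456608978
body [313.76279575 294.33789813] 0.14554349557275173
b2 [313.81541532 207.17960299] 0.133594183005956
[314.15856027 232.75275156] 0.181117804131079
cam in tool [-0.00021371 -0.08342406 -0.19204527] [-6.75869811e-04  3.06392630e-01  9.51904985e-01]
```

View pics/w4c.png

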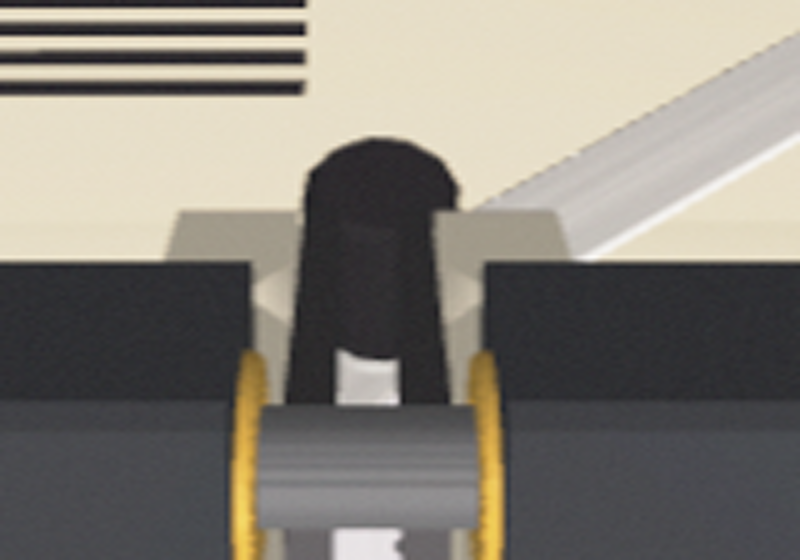

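View pics/w3c.png

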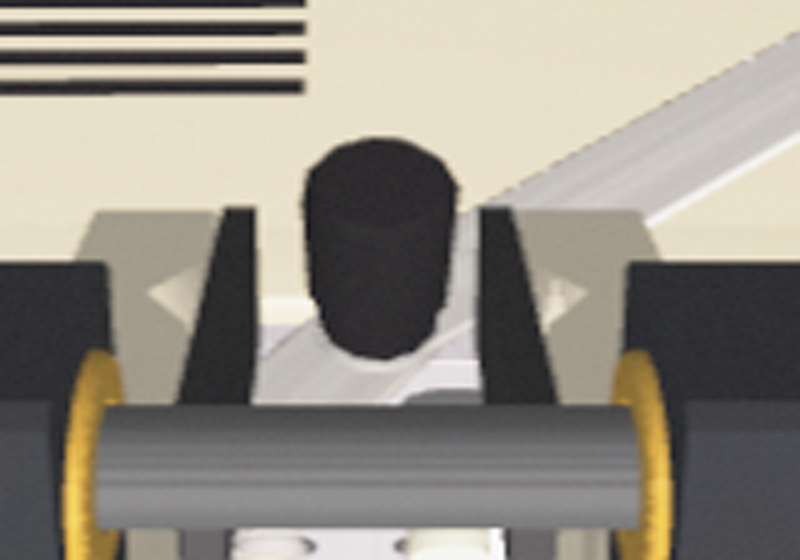

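```bash
python3 - <<'E'
from h import *
from plant import r
st=r.get_state();R=Ro.from_euler('xyz',st["eef_rot"],degrees=True).as_matrix(); D=r.camera_info("side")
print(st["gripper_width"],st["joints"])
for o in (0,-19,-38,-66): print(o,(proj(D,st["tcp_pos"]+R@np.array([0,0,o])/1000)-[220,120])*4)
p=np.load("p.npy")
for y in (-.144,-.164,-.184): print((proj(D,T(p,(.004,y,.122)))-[220,120])*4)
print(r.grasp_offset)
a=r.capture("side")[140:220,240:360,::-1]; cv2.imwrite("pics/d5.png",cv2.resize(a,None,fx=6,fy=6,interpolation=cv2.INTER_CUBIC))
E
```

```text
0.0015337567664695773 [ -9.15533204  29.41912861   6.67571926 -34.47028569 -79.39074699
  24.48655307]
0 [304.20130952 284.77843171]
-19 [306.58444069 261.55218033]
-38 [308.98724272 238.13421474]
-66 [312.56458563 203.26904799]
[299.14330449 288.46274213]
[304.80773385 269.63071134]
[310.35431213 251.1904897 ]
0.0188
```

View pics/d5.png

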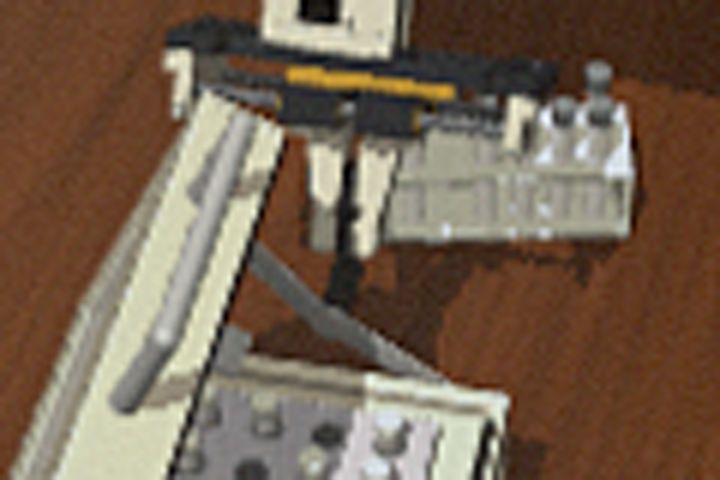

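{"name": "step_arm", "arguments": {"deltas": [[0,0,0,0,0,0,-0.3],[0,0,0,0,0,0,-0.3],[0,0,0,0,0,0,-0.3],[0,0,0,0,0,7,-0.3],[0,0,0,0,0,7,-0.3]]}}

```text
time_s: 5.05
tcp_pos: [0.6253, -0.0215, 0.0961]
eef_rot: [145.0, -0.0, -174.9]
contact_force: [-0.8, -0.7, 0.3]
gripper_width: 0.0294
```

```bash
python3 - <<'E'
from h import *
from plant import r
a=r.capture("wrist")[170:310,240:400,::-1]; print(r.get_state()["gripper_width"]); b=r.capture("side")[140:220,240:340,::-1]; cv2.imwrite("pics/m6.png",np.hstack([cv2.resize(a,(400,350),interpolation=cv2.INTER_CUBIC),cv2.resize(b,(400,350),interpolation=cv2.INTER_CUBIC)]))
E
```

```text
0.030016120538580784
```

View pics/m6.png

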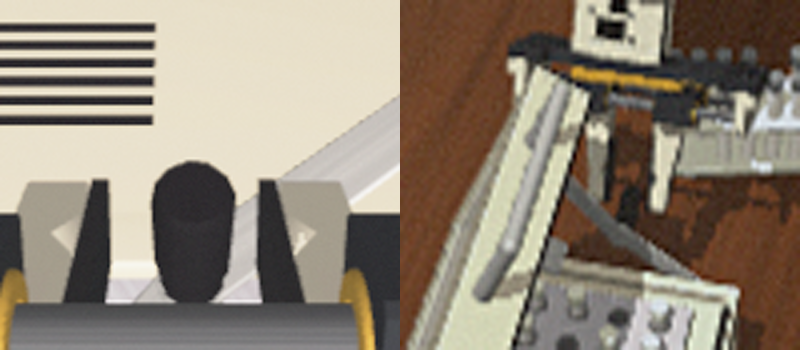

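{"name": "step_arm", "arguments": {"deltas": [[0,0,0,0,0,7,-0.3],[0,0,0,0,0,7,-0.3],[0,0,0,0,0,6,-0.3]]}}

```text
time_s: 5.45
tcp_pos: [0.6237, -0.0088, 0.078]
eef_rot: [145.0, -0.1, -174.8]
contact_force: [0.1, 0.3, -0.5]
gripper_width: 0.031
```

```bash
python3 - <<'E'
from h import *
from plant import r
a=r.capture("wrist")[170:310,240:400,::-1]; print(r.get_state()["gripper_width"]); b=r.capture("side")[140:220,240:340,::-1]; cv2.imwrite("pics/m7.png",np.hstack([cv2.resize(a,(400,350),interpolation=cv2.INTER_CUBIC),cv2.resize(b,(400,350),interpolation=cv2.INTER_CUBIC)]))
E
```

```text
0.030577150010306038
```

View pics/m7.png

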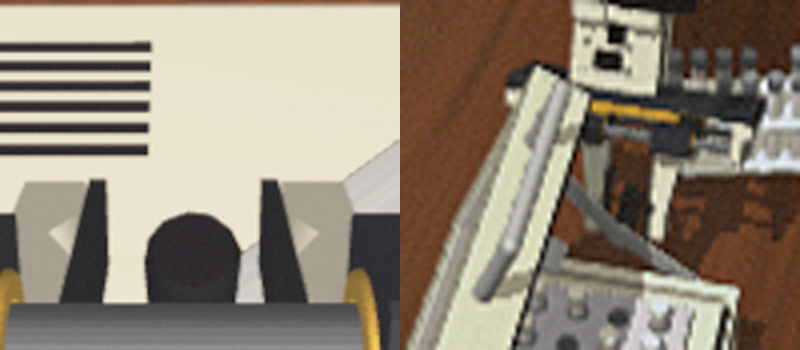

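{"name": "step_arm", "arguments": {"deltas": [[0,0,0,1.7,0,0,-0.4],[0,0,0,0,0,0,-0.5],[0,0,0,0,0,0,-0.6],[0,0,0,0,0,0,-0.7]]}}

```text
time_s: 5.95
tcp_pos: [0.622, -0.0088, 0.078]
eef_rot: [144.9, -0.1, -174.8]
contact_force: [1.3, 0.7, -1.5]
gripper_width: 0.0165
```

```bash
python3 - <<'E'
from h import *
from plant import r
st=r.get_state();print(st["gripper_width"],st["contact_force"],st["tcp_pos"])
a=r.capture("wrist")[170:310,240:400,::-1]; cv2.imwrite("pics/m8.png",cv2.resize(a,(400,350),interpolation=cv2.INTER_CUBIC))
E
```

```text
0.01652600375121886 [ 1.27786047  0.7125474  -1.48667193] [ 0.62200138 -0.00880346  0.07799276]
```

View pics/m8.png

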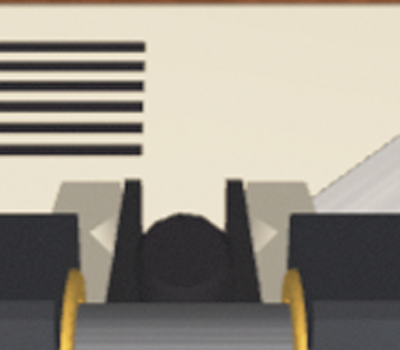

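```bash
cat >> h.py <<'E'
def lift(st,p,a0,a1,n,grip,R=.095):
    Rm=Ro.from_euler('xyz',st["eef_rot"],degrees=True)
    A=np.linspace(a0,a1,n+1)
    for u,v in zip(A[:-1],A[1:]):
        d=Rm.inv().apply(inc(p,[R*(np.cos(v)-np.cos(u)),0,R*(np.sin(v)-np.sin(u))]))*1000
        print("[0,0,0,%.1f,%.1f,%.1f,%s],"%(*d,grip))
E
python3 - <<'E'
from h import *
from plant import r
p=np.load("p.npy"); lift(r.get_state(),p,np.arcsin(57/95),np.arcsin(57/95)+.44,10,-1)
E
```

```text
[0,0,0,2.6,1.9,-2.7,-1],
[0,0,0,2.7,1.8,-2.6,-1],
[0,0,0,2.9,1.7,-2.5,-1],
[0,0,0,3.0,1.7,-2.4,-1],
[0,0,0,3.1,1.6,-2.3,-1],
[0,0,0,3.2,1.5,-2.2,-1],
[0,0,0,3.4,1.4,-2.0,-1],
[0,0,0,3.5,1.3,-1.9,-1],
[0,0,0,3.6,1.2,-1.8,-1],
[0,0,0,3.7,1.2,-1.7,-1],
```

{"name": "step_arm", "arguments": {"deltas": [[0,0,0,0,0,0,-1],[0,0,0,2.6,1.9,-2.7,-1],[0,0,0,2.7,1.8,-2.6,-1],[0,0,0,2.9,1.7,-2.5,-1]], "squeeze": 18}}

```text
time_s: 6.4
tcp_pos: [0.6148, -0.0094, 0.0873]
eef_rot: [145.0, 0.0, -174.9]
contact_force: [3.1, 2.2, -2.9]
gripper_width: 0.0163
```

{"name": "step_arm", "arguments": {"deltas": [[0,0,0,3.0,1.7,-2.4,-1],[0,0,0,3.1,1.6,-2.3,-1],[0,0,0,3.2,1.5,-2.2,-1]]}}

```text
time_s: 6.7
tcp_pos: [0.6055, -0.0103, 0.097]
eef_rot: [145.0, 0.1, -174.9]
contact_force: [3.3, 1.2, -4.1]
gripper_width: 0.0164
```

{"name": "step_arm", "arguments": {"deltas": [[0,0,0,3.4,1.4,-2.0,-1],[0,0,0,3.5,1.3,-1.9,-1],[0,0,0,3.6,1.2,-1.8,-1],[0,0,0,3.7,1.2,-1.7,-1]]}}

```text
time_s: 7.1
tcp_pos: [0.5911, -0.0116, 0.108]
eef_rot: [145.0, 0.3, -175.0]
contact_force: [4.3, 1.8, -0.6]
gripper_width: 0.0165
```

```bash
python3 - <<'E'
from h import *
from plant import r
st=r.get_state();print(st["gripper_width"],st["contact_force"],st["tcp_pos"])
a=r.capture("wrist")[150:310,200:440,::-1]; b=r.capture("side")[140:240,220:340,::-1]; cv2.imwrite("pics/m9.png",np.hstack([cv2.resize(a,(400,350),interpolation=cv2.INTER_CUBIC),cv2.resize(b,(400,350),interpolation=cv2.INTER_CUBIC)]))
E
```

```text
0.01649234064539174 [ 4.29337286  1.76046902 -0.60460281] [ 0.59110521 -0.01156027  0.10800651]
```

View pics/m9.png

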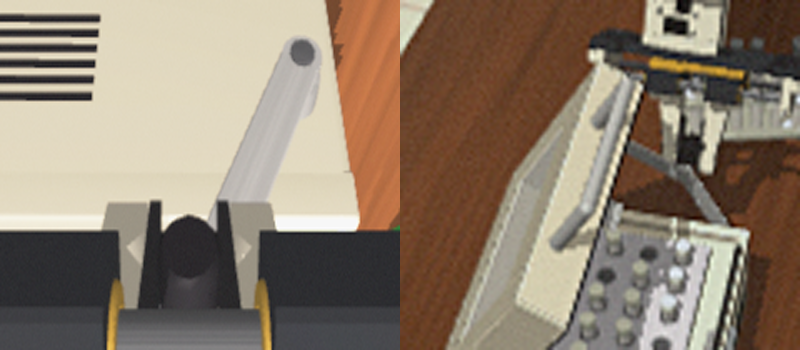

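{"name": "step_arm", "arguments": {"deltas": [[0,0,0,0,0,0,-0.5],[0,0,0,0,0,0,-0.2],[0,0,0,0,0,0,-0.1],[0,0,0,0,0,-10,0],[0,0,0,0,0,-25,0],[0,0,0,0,0,-40,0],[0,0,0,0,0,-40,0.5]]}}

```text
time_s: 7.9
tcp_pos: [0.5902, -0.0778, 0.2007]
eef_rot: [144.7, -0.7, -174.6]
contact_force: [1.3, -0.3, -0.2]
gripper_width: 0.0476
```

```bash
python3 - <<'E'
from h import *
from plant import r
st=r.get_state();print(st["contact_force"],st["tcp_pos"])
a=r.capture("scene")[140:290,260:440,::-1]; b=r.capture("side")[130:280,200:360,::-1]; cv2.imwrite("pics/m10.png",np.hstack([cv2.resize(a,(400,350),interpolation=cv2.INTER_CUBIC),cv2.resize(b,(400,375),interpolation=cv2.INTER_CUBIC)[:350]]))
E
```

```text
[ 1.33009964 -0.25834921 -0.23852941] [ 0.59017016 -0.07778873  0.20065601]
```

View pics/m10.png

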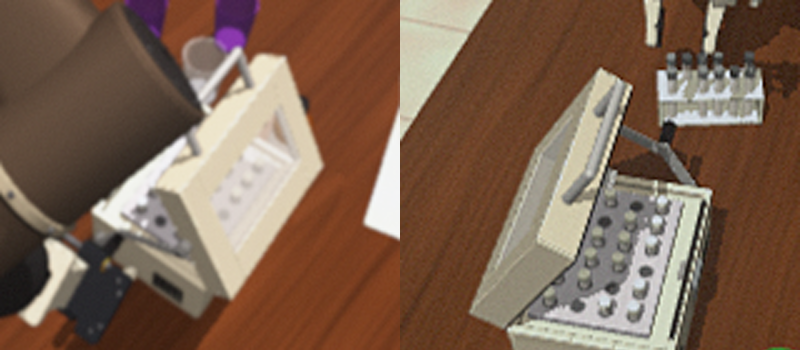

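```bash
python3 - <<'E'
from h import *
from plant import r
p=np.load("p.npy"); D=r.camera_info("side");S=r.camera_info("scene")
for th in (1.12,1.09,1.06,1.03,1.0,.97):
    print(th,[proj(D,T(p,handle(th,y))).round(1) for y in (-.06,.06)],[proj(S,T(p,handle(th,y))).round(1) for y in (.06,-.06)])
rows(r.get_state(),[((.57,-.15,.36),Rt(p,25)),((.54,0.0,.48),Rt(p,0))],1)
E
```

```text
1.12 [array([279.3, 160.7]), array([266.6, 195.8])] [array([373.5, 163.5]), array([349.1, 192.9])]
1.09 [array([281.9, 161.7]), array([269.5, 196.8])] [array([371.2, 162.9]), array([346.8, 192.1])]
1.06 [array([284.5, 162.8]), array([272.3, 198. ])] [array([369. , 162.3]), array([344.5, 191.4])]
1.03 [array([287.1, 163.9]), array([275.1, 199.1])] [array([366.8, 161.9]), array([342.3, 190.7])]
1.0 [array([289.6, 165.1]), array([277.9, 200.3])] [array([364.6, 161.4]), array([340.1, 190.2])]
0.97 [array([292.1, 166.3]), array([280.6, 201.6])] [array([362.4, 161.1]), array([337.9, 189.6])]
[0.044,-0.001,-0.001,7.4,8.7,-41.5,1],
[0.044,-0.001,-0.001,7.4,6.8,-41.8,1],
[0.044,-0.001,-0.001,7.4,5.0,-42.1,1],
[0.044,-0.001,-0.001,7.3,3.2,-42.3,1] #--
[0.087,0.000,-0.000,3.2,37.7,-8.9,1],
[0.087,-0.000,-0.000,3.2,36.8,-12.1,1],
[0.087,0.000,0.000,3.2,35.6,-15.3,1],
[0.087,-0.000,-0.000,3.2,34.1,-18.4,1],
[0.087,-0.000,-0.000,3.2,32.4,-21.3,1] #--
```

{"name": "step_arm", "arguments": {"deltas": [[0.044,0,0,7.4,8.7,-41.5,1],[0.044,0,0,7.4,6.8,-41.8,1],[0.044,0,0,7.4,5,-42,1],[0.044,0,0,7.4,3,-42,1],[0.087,0,0,3,37.7,-9,1],[0.087,0,0,3,36.8,-12,1],[0.087,0,0,3,35.6,-15,1],[0.087,0,0,3,34,-18,1],[0.087,0,0,3,32,-21,1],[0,0,0,0,0,0,1]]}}

```text
time_s: 9.0
tcp_pos: [0.5405, -0.0044, 0.4886]
eef_rot: [-178.7, -0.4, -175.6]
contact_force: [0.5, -0.4, -0.4]
gripper_width: 0.0874
```

```bash
python3 - <<'E'
from h import *
from plant import r
p=np.load("p.npy"); 
i=r.camera_info("wrist"); a=r.capture("wrist")[:,:,::-1].copy(); cv2.imwrite("pics/w11.png",a)
for th in (1.08,1.04,1.0): print(th,[proj(i,T(p,handle(th,y))).round(1) for y in (-.06,.06)])
b=r.capture("side")[130:280,200:360,::-1];cv2.imwrite("pics/d11.png",cv2.resize(b,(640,600),interpolation=cv2.INTER_CUBIC))
E
```

```text
1.08 [array([235. , 237.5]), array([243.3, 330.4])]
1.04 [array([243.7, 236. ]), array([251.2, 328.3])]
1.0 [array([252.1, 234.5]), array([258.9, 326.1])]
```

View pics/w11.png

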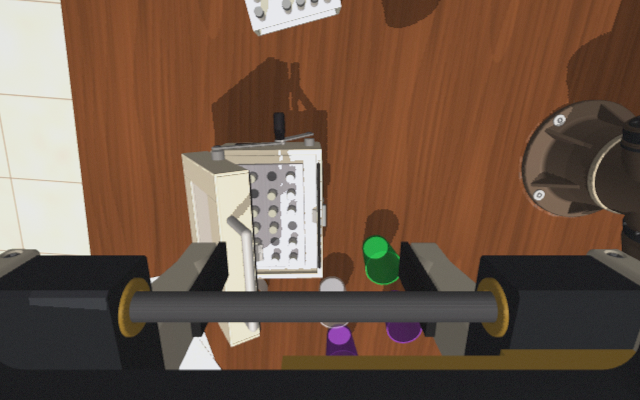

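View pics/d11.png

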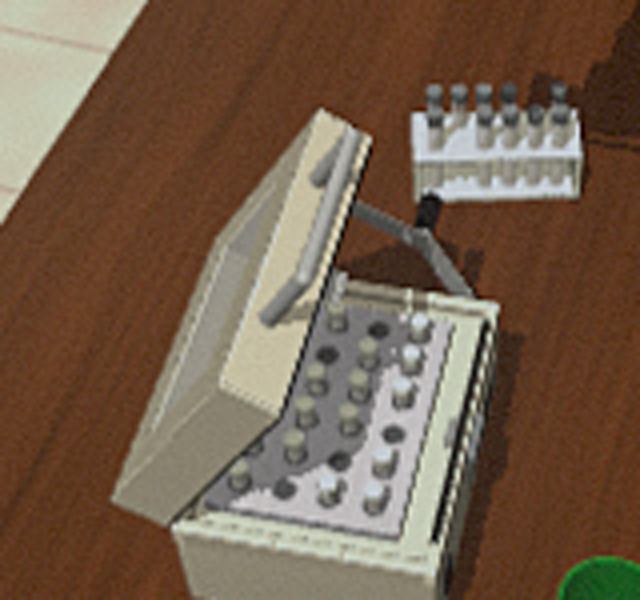

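```bash
python3 - <<'E'
from h import *
from plant import r
p=np.load("p.npy"); hh=T(p,handle(1.037)); print(hh)
R=Rt(p,0)
rows(r.get_state(),[(hh+[0,0,.03],R),(hh+[0,0,-.025],R)],.36)
E
```

```text
[0.60476999 0.13021113 0.32843223]
[-0.004,-0.002,-0.004,-15.1,27.0,24.9,0.36],
[-0.004,-0.002,-0.004,-15.2,26.9,25.0,0.36],
[-0.004,-0.002,-0.004,-15.2,26.7,25.2,0.36],
[-0.004,-0.002,-0.004,-15.3,26.6,25.3,0.36],
[-0.004,-0.002,-0.004,-15.4,26.4,25.4,0.36] #--
[-0.000,0.000,0.000,0.0,0.0,27.5,0.36],
[-0.000,0.000,0.000,0.0,0.0,27.5,0.36] #--
```

{"name": "step_arm", "arguments": {"deltas": [[-0.004,-0.002,-0.004,-15,27,25,0.36],[-0.004,-0.002,-0.004,-15,27,25,0.36],[-0.004,-0.002,-0.004,-15,27,25,0.36],[-0.004,-0.002,-0.004,-15,26.6,25,0.36],[-0.004,-0.002,-0.004,-15,26,25,0.36],[0,0,0,0,0,15,0.36],[0,0,0,0,0,0,0.36]]}}

```text
time_s: 9.8
tcp_pos: [0.6069, 0.1213, 0.3345]
eef_rot: [179.8, -0.5, -175.8]
contact_force: [-0.7, 0.2, 0.5]
gripper_width: 0.0594
```

```bash
python3 - <<'E'
from h import *
from plant import r
p=np.load("p.npy"); 
i=r.camera_info("wrist"); a=r.capture("wrist")[:,:,::-1].copy(); cv2.imwrite("pics/w12.png",a)
for th in (1.08,1.04,1.0): print(th,[proj(i,T(p,handle(th,y))).round(1) for y in (-.06,.06)])
b=r.capture("side")[80:280,200:400,::-1];cv2.imwrite("pics/d12.png",cv2.resize(b,(600,600),interpolation=cv2.INTER_CUBIC))
hh=T(p,handle(1.037)); rows(r.get_state(),[(hh+[0,0,-.05],Rt(p,0))],.36,mm=20)
E
```

```text
1.08 [array([297.2, 148.9]), array([303.7, 326.1])]
1.04 [array([312.8, 147.5]), array([316.7, 322.3])]
1.0 [array([327.5, 146. ]), array([329.1, 318.3])]
[0.002,-0.002,-0.007,0.7,3.0,19.6,0.36],
[0.002,-0.002,-0.007,0.7,3.0,19.6,0.36],
[0.002,-0.002,-0.007,0.7,3.0,19.6,0.36] #--
```

View pics/w12.png

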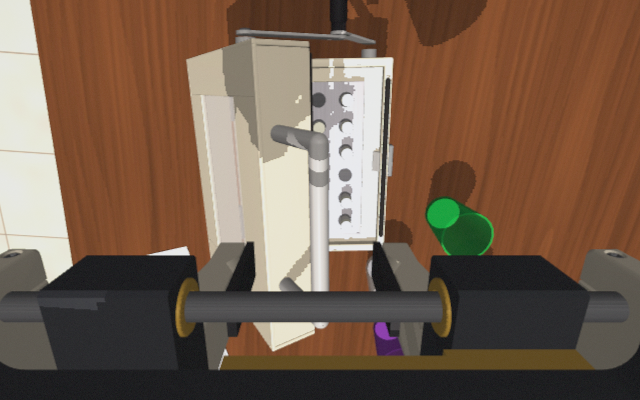

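View pics/d12.png

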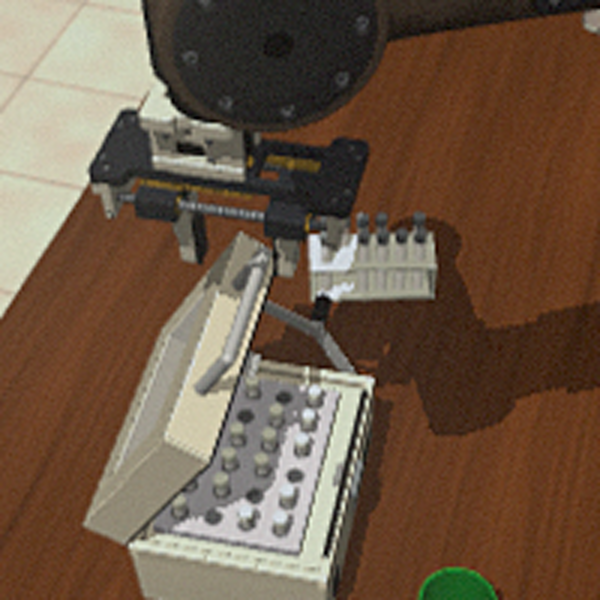

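{"name": "step_arm", "arguments": {"deltas": [[0.002,-0.002,-0.007,1,3,18,0.36],[0.002,-0.002,-0.007,1,3,18,0.36],[0.002,-0.002,-0.007,0.5,3,14,0.36],[0,0,0,0,0,0,0.36]]}}

```text
time_s: 10.3
tcp_pos: [0.6073, 0.1249, 0.2926]
eef_rot: [179.9, 0.6, -175.1]
contact_force: [-0.1, -0.3, -0.3]
gripper_width: 0.0594
```

```bash
python3 - <<'E'
from h import *
from plant import r
p=np.load("p.npy"); 
a=r.capture("wrist")[130:360,200:430,::-1]
b=r.capture("side")[110:260,200:350,::-1];cv2.imwrite("pics/m13.png",np.hstack([cv2.resize(x,(400,400),interpolation=cv2.INTER_CUBIC) for x in (a,b)]))
E
```

```text
(no output)
```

View pics/m13.png

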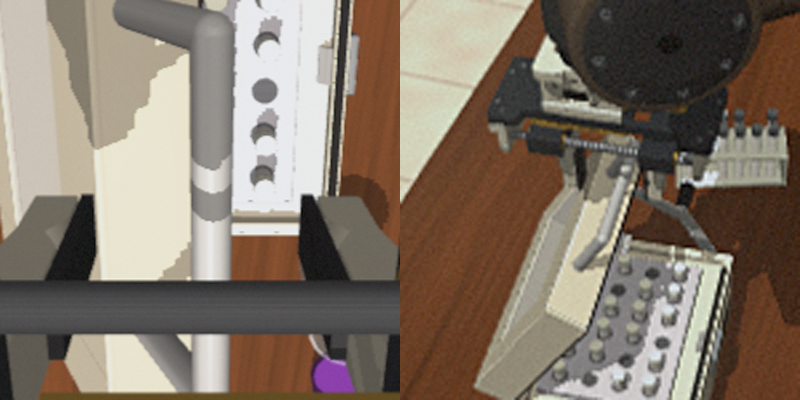

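{"name": "step_arm", "arguments": {"deltas": [[0,0,0,3.5,3,10,0.36],[0,0,0,0,0,9,0.36],[0,0,0,0,0,0,0.0]]}}

```text
time_s: 10.7
tcp_pos: [0.6059, 0.1273, 0.2775]
eef_rot: [179.8, 1.0, -175.2]
contact_force: [0.2, -0.2, -0.1]
gripper_width: 0.0559
```

```bash
python3 - <<'E'
from h import *
from plant import r
p=np.load("p.npy"); 
a=r.capture("wrist")[130:360,200:430,::-1]
b=r.capture("side")[110:260,200:350,::-1];cv2.imwrite("pics/m14.png",np.hstack([cv2.resize(x,(400,400),interpolation=cv2.INTER_CUBIC) for x in (a,b)]))
E
```

```text
(no output)
```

View pics/m14.png

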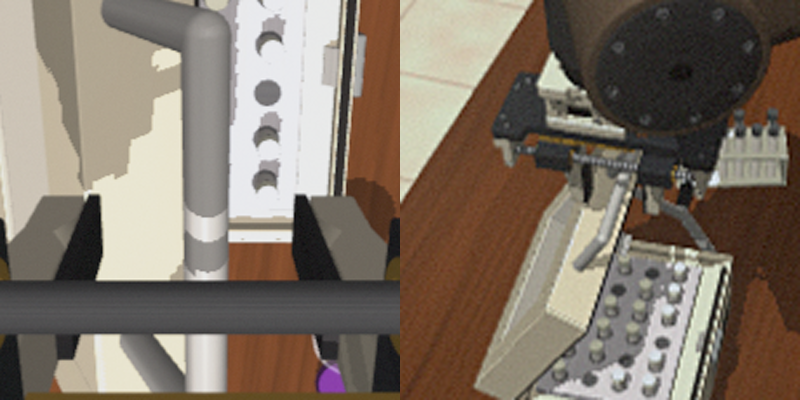

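{"name": "step_arm", "arguments": {"deltas": [[0,0,0,3,0,8,0.0],[0,0,0,0.5,0,3,-0.3],[0,0,0,0,0,0,-0.5],[0,0,0,0,0,0,-0.6]], "squeeze": 8}}

```text
time_s: 11.2
tcp_pos: [0.603, 0.1273, 0.2668]
eef_rot: [179.8, 1.1, -175.1]
contact_force: [-0.2, 0.6, -0.2]
gripper_width: 0.0249
```

```bash
python3 - <<'E'
from h import *
from plant import r
p=np.load("p.npy"); 
a=r.capture("wrist")[130:360,200:430,::-1]
b=r.capture("side")[110:260,200:350,::-1];cv2.imwrite("pics/m15.png",np.hstack([cv2.resize(x,(400,400),interpolation=cv2.INTER_CUBIC) for x in (a,b)]))
E
```

```text
(no output)
```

View pics/m15.png

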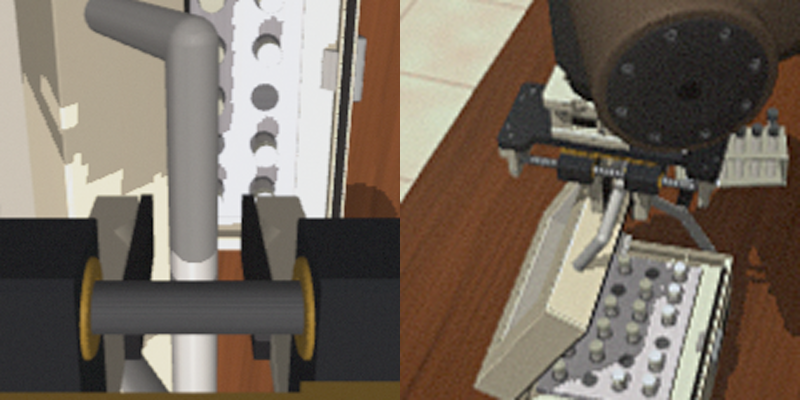

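{"name": "step_arm", "arguments": {"deltas": [[0,0,0,-0.4,0,0,-0.75],[0,0,0,0,0,0,-1],[0,0,0,0,0,0,-1],[0,0,0,0,0,0,-1]], "squeeze": 12}}

```text
time_s: 11.7
tcp_pos: [0.6038, 0.1275, 0.2672]
eef_rot: [179.8, 1.1, -175.1]
contact_force: [-0.3, 0.3, 0.3]
gripper_width: 0.0116
```

```bash
cat >> h.py <<'E'
def lower(st,p,th0,th1,n,grip=-1):
    Rm=Ro.from_euler('xyz',st["eef_rot"],degrees=True); A=np.linspace(th0,th1,n+1)
    for u,v in zip(A[:-1],A[1:]):
        d=Rm.inv().apply(inc(p,handle(v)-handle(u)))*1000
        print("[0,0,0,%.1f,%.1f,%.1f,%s],"%(*d,grip),"%.3f"%v)
E
python3 - <<'E'
from h import *
from plant import r
p=np.load("p.npy"); st=r.get_state(); print(st["gripper_width"],st["contact_force"]); lower(st,p,1.035,.5,12)
E
```

```text
0.011587750709358099 [-0.31432006  0.33910051  0.26013057]
[0,0,0,9.7,-0.1,4.2,-1], 0.990
[0,0,0,9.5,-0.1,4.7,-1], 0.946
[0,0,0,9.3,-0.1,5.1,-1], 0.901
[0,0,0,9.1,-0.1,5.5,-1], 0.857
[0,0,0,8.8,-0.1,5.9,-1], 0.812
[0,0,0,8.5,-0.1,6.3,-1], 0.767
[0,0,0,8.3,-0.1,6.7,-1], 0.723
[0,0,0,7.9,-0.1,7.0,-1], 0.678
[0,0,0,7.6,-0.1,7.4,-1], 0.634
[0,0,0,7.3,-0.1,7.7,-1], 0.589
[0,0,0,6.9,-0.1,8.0,-1], 0.545
[0,0,0,6.6,-0.1,8.3,-1], 0.500
```

{"name": "step_arm", "arguments": {"deltas": [[0,0,0,6,0,2.6,-1],[0,0,0,6,0,2.8,-1],[0,0,0,6,0,3,-1],[0,0,0,6,0,3.2,-1]], "squeeze": 15}}

```text
time_s: 12.1
tcp_pos: [0.5801, 0.1254, 0.2554]
eef_rot: [179.8, 1.4, -175.1]
contact_force: [1.0, -0.8, -0.5]
gripper_width: 0.0112
```

```bash
cat > nx.py <<'E'
from h import *
from plant import r
import sys
p=np.load("p.npy"); st=r.get_state(); print(st["gripper_width"],st["contact_force"].round(1),st["tcp_pos"].round(4))
# angle from displacement since grasp at th=1.035
d=inc([0,0,-p[2]],st["tcp_pos"]-np.array([.6038,.1275,.2672])); h=handle(1.035)+d-np.array([.093,0,.11])
th=np.arctan2(h[2],-h[0])-np.arctan2(.03,.236); print("th",th,"rad err mm",(np.hypot(h[0],h[2])-np.hypot(.236,.03))*1e3)
if len(sys.argv)>1:
    t1=float(sys.argv[1]);n=int(sys.argv[2])
    Rm=Ro.from_euler('xyz',st["eef_rot"],degrees=True)
    h0=h+np.array([.093,0,.11]); A=np.linspace(th,t1,n+1)
    e=h0-handle(th); prev=h0
    for k in range(1,n+1):
        t=handle(A[k])+e*(1-k/n); t[1]=h0[1]
        dd=Rm.inv().apply(inc(p,t-prev))*1000; prev=t
        print("[0,0,0,%.1f,%.1f,%.1f,-1],"%tuple(dd))
E
python3 nx.py .7 10
```

```text
0.011187140578244941 [ 1.  -0.8 -0.5] [0.5801 0.1254 0.2554]
th 0.923206716466977 rad err mm 0.10166783423870562
[0,0,0,4.6,-0.1,2.6,-1],
[0,0,0,4.6,-0.1,2.7,-1],
[0,0,0,4.5,-0.1,2.8,-1],
[0,0,0,4.4,-0.1,2.9,-1],
[0,0,0,4.4,-0.1,3.0,-1],
[0,0,0,4.3,-0.1,3.1,-1],
[0,0,0,4.2,-0.1,3.2,-1],
[0,0,0,4.2,-0.1,3.3,-1],
[0,0,0,4.1,-0.1,3.4,-1],
[0,0,0,4.0,-0.0,3.5,-1],
```

{"name": "step_arm", "arguments": {"deltas": [[0,0,0,4.6,0,2.6,-1],[0,0,0,4.6,0,2.7,-1],[0,0,0,4.5,0,2.8,-1],[0,0,0,4.4,0,2.9,-1],[0,0,0,4.4,0,3,-1],[0,0,0,4.3,0,3.1,-1],[0,0,0,4.2,0,3.2,-1],[0,0,0,4.2,0,3.3,-1],[0,0,0,4.1,0,3.4,-1],[0,0,0,4,0,3.5,-1]], "squeeze": 18}}

```text
time_s: 13.1
tcp_pos: [0.533, 0.1211, 0.2206]
eef_rot: [179.8, 1.3, -175.1]
contact_force: [2.5, -1.5, -1.6]
gripper_width: 0.0111
```

```bash
python3 nx.py .4 10; python3 - <<'E'
from h import *
from plant import r
b=r.capture("side")[110:310,200:400,::-1];cv2.imwrite("pics/d16.png",cv2.resize(b,(500,500),interpolation=cv2.INTER_CUBIC))
E
```

```text
0.011140239865374019 [ 2.5 -1.5 -1.6] [0.533  0.1211 0.2206]
th 0.6763439800221112 rad err mm 0.695853342172259
[0,0,0,4.7,-0.1,4.6,-1],
[0,0,0,4.6,-0.1,4.7,-1],
[0,0,0,4.5,-0.1,4.8,-1],
[0,0,0,4.3,-0.1,5.0,-1],
[0,0,0,4.2,-0.1,5.1,-1],
[0,0,0,4.1,-0.1,5.2,-1],
[0,0,0,3.9,-0.1,5.3,-1],
[0,0,0,3.8,-0.1,5.4,-1],
[0,0,0,3.6,-0.1,5.5,-1],
[0,0,0,3.5,-0.1,5.6,-1],
```

View pics/d16.png

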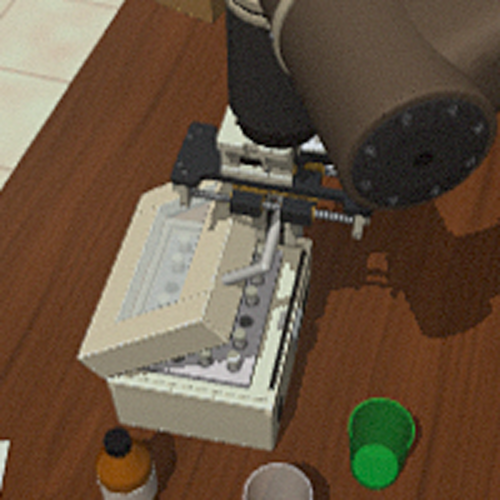

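{"name": "step_arm", "arguments": {"deltas": [[0,0,0,4.7,0,4.6,-1],[0,0,0,4.6,0,4.7,-1],[0,0,0,4.5,0,4.8,-1],[0,0,0,4.3,0,5,-1],[0,0,0,4.2,0,5.1,-1],[0,0,0,4.1,0,5.2,-1],[0,0,0,3.9,0,5.3,-1],[0,0,0,3.8,0,5.4,-1],[0,0,0,3.6,0,5.5,-1],[0,0,0,3.5,0,5.6,-1]]}}

```text
time_s: 14.15
tcp_pos: [0.4897, 0.1173, 0.1637]
eef_rot: [179.8, 1.4, -175.1]
contact_force: [4.2, -1.7, -2.8]
gripper_width: 0.0117
```

```bash
python3 nx.py .12 10
```

```text
0.011687279285291882 [ 4.2 -1.7 -2.8] [0.4897 0.1173 0.1637]
th 0.37511293080719754 rad err mm 0.7213308440119637
[0,0,0,2.9,-0.0,5.3,-1],
[0,0,0,2.8,-0.0,5.4,-1],
[0,0,0,2.6,-0.0,5.5,-1],
[0,0,0,2.5,-0.0,5.5,-1],
[0,0,0,2.4,-0.0,5.6,-1],
[0,0,0,2.2,-0.0,5.7,-1],
[0,0,0,2.1,-0.0,5.7,-1],
[0,0,0,1.9,-0.0,5.8,-1],
[0,0,0,1.8,-0.0,5.8,-1],
[0,0,0,1.6,-0.0,5.9,-1],
```

{"name": "step_arm", "arguments": {"deltas": [[0,0,0,2.7,0,5.3,-1],[0,0,0,2.6,0,5.4,-1],[0,0,0,2.5,0,5.5,-1],[0,0,0,2.4,0,5.5,-1],[0,0,0,2.3,0,5.6,-1],[0,0,0,2.1,0,5.7,-1],[0,0,0,2,0,5.7,-1],[0,0,0,1.8,0,5.8,-1],[0,0,0,1.7,0,5.8,-1]]}}

```text
time_s: 15.05
tcp_pos: [0.4687, 0.1153, 0.1085]
eef_rot: [179.8, 1.3, -175.1]
contact_force: [3.0, -3.1, -1.8]
gripper_width: 0.011
```

```bash
python3 nx.py .06 8;  python3 - <<'E'
from h import *
from plant import r
b=r.capture("side")[110:310,200:400,::-1];cv2.imwrite("pics/d17.png",cv2.resize(b,(500,500),interpolation=cv2.INTER_CUBIC))
E
```

```text
0.01102288540077184 [ 3.  -3.1 -1.8] [0.4687 0.1153 0.1085]
th 0.12646222775716673 rad err mm -0.050221885634055274
[0,0,0,0.5,-0.0,1.9,-1],
[0,0,0,0.5,-0.0,1.9,-1],
[0,0,0,0.5,-0.0,1.9,-1],
[0,0,0,0.5,-0.0,1.9,-1],
[0,0,0,0.5,-0.0,1.9,-1],
[0,0,0,0.5,-0.0,1.9,-1],
[0,0,0,0.4,-0.0,1.9,-1],
[0,0,0,0.4,-0.0,1.9,-1],
```

View pics/d17.png

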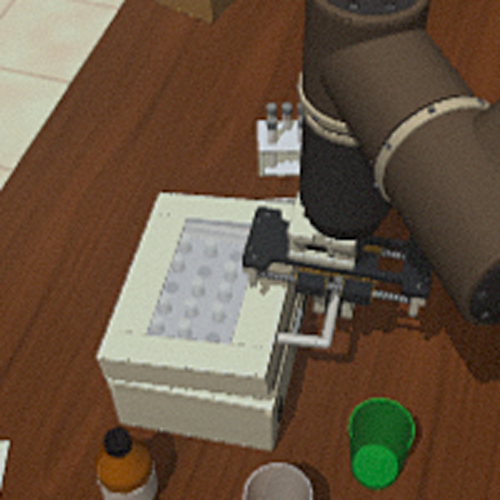

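{"name": "step_arm", "arguments": {"deltas": [[0,0,0,0.5,0,1.9,-1],[0,0,0,0.5,0,1.9,-1],[0,0,0,0.5,0,1.9,-1],[0,0,0,0.5,0,1.9,-1]]}}

```text
time_s: 15.5
tcp_pos: [0.4667, 0.1151, 0.0991]
eef_rot: [179.9, 1.3, -175.1]
contact_force: [3.4, -2.7, -1.1]
gripper_width: 0.0112
```

{"name": "step_arm", "arguments": {"deltas": [[0,0,0,0.5,0,1.9,-1],[0,0,0,0.5,0,1.9,-1],[0,0,0,0.4,0,1.9,-1]]}}

```text
time_s: 15.8
tcp_pos: [0.4663, 0.1152, 0.0953]
eef_rot: [179.9, 1.4, -175.1]
contact_force: [-1.2, -3.2, 11.4]
gripper_width: 0.0114
```

```bash
python3 nx.py 
```

```text
0.01143645828812109 [-1.2 -3.2 11.4] [0.4663 0.1152 0.0953]
th 0.06994047033580814 rad err mm -0.5609713898720725
```

{"name": "step_arm", "arguments": {"deltas": [[0,0,0,0,0,0,-1],[0,0,0,0,0,2,-1]], "squeeze": 45}}

```text
time_s: 16.0
tcp_pos: [0.4661, 0.1151, 0.0942]
eef_rot: [179.9, 1.4, -175.1]
contact_force: [-4.8, -2.1, 12.3]
gripper_width: 0.0108
```

{"name": "step_arm", "arguments": {"deltas": [[0,0,0,0.3,0,2.5,-1]]}}

```text
time_s: 16.1
tcp_pos: [0.4659, 0.1151, 0.0927]
eef_rot: [179.9, 1.5, -175.0]
contact_force: [-5.9, -2.4, 18.8]
gripper_width: 0.0106
```

```bash
python3 nx.py 
```

```text
0.0106406674841391 [-5.9 -2.4 18.8] [0.4659 0.1151 0.0927]
th 0.059238451229448624 rad err mm -0.6995983723648014
```

{"name": "step_arm", "arguments": {"deltas": [[0,0,0,1,0,2.5,-1]]}}

```text
time_s: 16.2
tcp_pos: [0.4655, 0.1152, 0.0909]
eef_rot: [179.8, 1.6, -175.0]
contact_force: [5.7, -4.7, 0.1]
gripper_width: 0.0105
```

{"name": "step_arm", "arguments": {"deltas": [[0,0,0,0.7,0,2.5,-1]]}}

```text
time_s: 16.3
tcp_pos: [0.4653, 0.1151, 0.0887]
eef_rot: [179.8, 1.6, -175.0]
contact_force: [1.1, -3.5, 5.8]
gripper_width: 0.0106
```

{"name": "step_arm", "arguments": {"deltas": [[0,0,0,0.5,0,2.5,-1]]}}

```text
time_s: 16.4
tcp_pos: [0.4652, 0.1151, 0.0868]
eef_rot: [179.8, 1.7, -175.0]
contact_force: [-2.6, -2.3, 12.8]
gripper_width: 0.0107
```

```bash
python3 nx.py;  python3 - <<'E'
from h import *
from plant import r
a=r.capture("wrist")[130:360,200:430,::-1]
b=r.capture("side")[170:310,230:370,::-1];cv2.imwrite("pics/m18.png",np.hstack([cv2.resize(x,(400,400),interpolation=cv2.INTER_CUBIC) for x in (a,b)]))
E
```

```text
0.010695654560343793 [-2.6 -2.3 12.8] [0.4652 0.1151 0.0868]
th 0.03397737235338419 rad err mm -0.9683960159385385
```

View pics/m18.png

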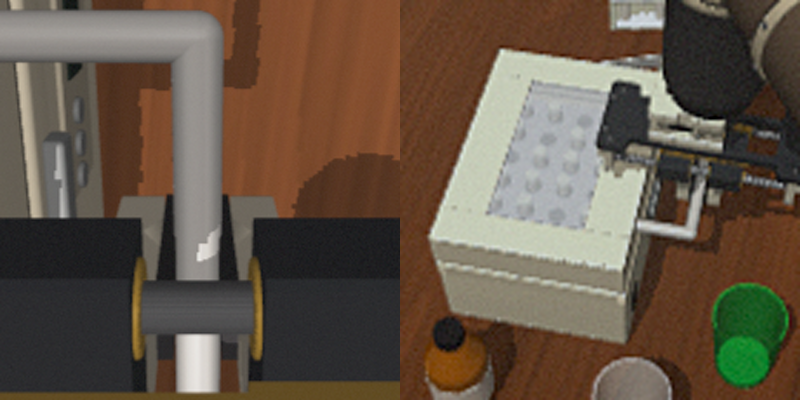

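{"name": "step_arm", "arguments": {"deltas": [[0,0,0,0.8,0,2,-1]]}}

```text
time_s: 16.6
tcp_pos: [0.4651, 0.1151, 0.0858]
eef_rot: [179.8, 1.7, -175.0]
contact_force: [-1.8, -5.1, 14.6]
gripper_width: 0.0108
```

{"name": "step_arm", "arguments": {"deltas": [[0,0,0,0.5,0,2,-1]]}}

```text
time_s: 16.7
tcp_pos: [0.4651, 0.1151, 0.085]
eef_rot: [179.8, 1.8, -174.9]
contact_force: [-5.9, -3.9, 15.0]
gripper_width: 0.0106
```

```bash
python3 - <<'E'
from h import *
from plant import r
p=np.load("p.npy"); D=r.camera_info("side")
b=r.capture("side")[170:310,230:370,::-1]
for th in (.06,.03,0): 
    def L(x,z,y): # lid local pt rel. to hinge
        c,s=np.cos(th),np.sin(th); return (.093+x*c+z*s, y, .11-x*s+z*c)
    print(th,[((proj(D,T(p,q))-[230,170])*5.714).round(1) for q in (handle(th,.06),L(-.184,.045,.12),L(-.184,0,.12),(-.093,.12,.11))])
cv2.imwrite("pics/d19.png",cv2.resize(b,(800,800),interpolation=cv2.INTER_CUBIC)[200:800])
E
```

```text
0.06 [array([573.3, 449.4]), array([435.8, 527.6]), array([442.9, 578.8]), array([448.1, 591.4])]
0.03 [array([575.3, 458. ]), array([439.5, 534.5]), array([443.6, 584.8]), array([448.1, 591.4])]
0 [array([576.9, 466.5]), array([442.8, 541.3]), array([443.9, 590.7]), array([448.1, 591.4])]
```

View pics/d19.png

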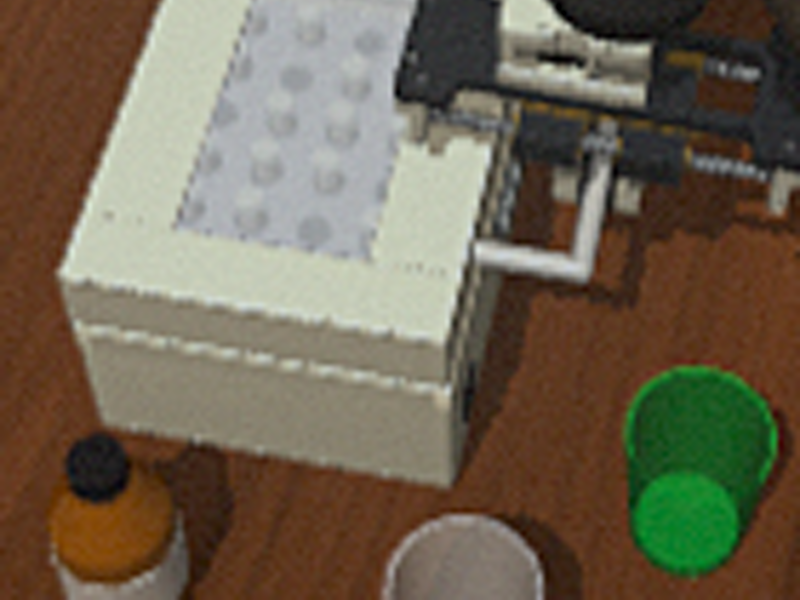

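{"name": "step_arm", "arguments": {"deltas": [[0,0,0,0.8,0,2.5,-1]]}}

```text
time_s: 16.85
tcp_pos: [0.465, 0.1151, 0.0837]
eef_rot: [179.8, 1.9, -174.9]
contact_force: [-3.7, -5.3, 19.8]
gripper_width: 0.0104
```

{"name": "step_arm", "arguments": {"deltas": [[0,0,0,0.5,0,2.5,-1]]}}

```text
time_s: 16.95
tcp_pos: [0.4651, 0.1151, 0.0832]
eef_rot: [179.8, 2.0, -174.8]
contact_force: [-13.4, -3.8, 37.1]
gripper_width: 0.0104
```

{"name": "step_arm", "arguments": {"deltas": [[0,0,0,0.5,0,-1,-1]]}}

```text
time_s: 17.05
tcp_pos: [0.4653, 0.1152, 0.0853]
eef_rot: [179.8, 2.1, -174.8]
contact_force: [11.3, -5.2, -14.7]
gripper_width: 0.0107
```

```bash
python3 - <<'E'
from h import *
from plant import r
print(r.get_state()["contact_force"],r.get_state()["moment"])
b=r.capture("side")[170:310,230:370,::-1]
cv2.imwrite("pics/d20.png",cv2.resize(b,(800,800),interpolation=cv2.INTER_CUBIC)[200:800])
E
```

```text
[ 11.30361123  -5.21964759 -14.67730235] [-1.73768978 -4.08979373 -0.10861146]
```

View pics/d20.png

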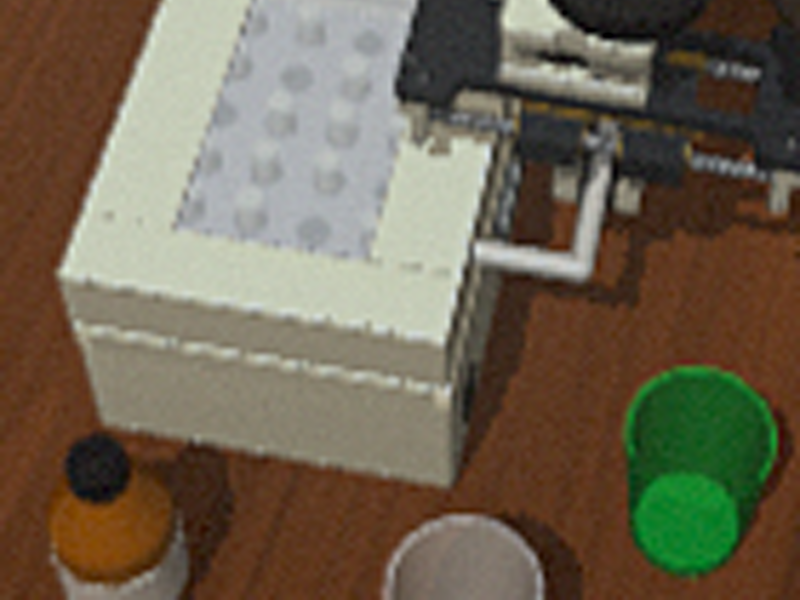

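{"name": "step_arm", "arguments": {"deltas": [[0,0,0,-0.5,0,0.3,-1],[0,0,0,0,0,0.2,-0.9]], "squeeze": 5}}

```text
time_s: 17.3
tcp_pos: [0.4653, 0.1154, 0.0846]
eef_rot: [179.8, 2.1, -174.8]
contact_force: [0.8, -2.5, 5.9]
gripper_width: 0.0116
```

{"name": "step_arm", "arguments": {"deltas": [[0,0,0,0,0,0,-0.6],[0,0,0,0,0,0,-0.3]]}}

```text
time_s: 17.5
tcp_pos: [0.4645, 0.1156, 0.0839]
eef_rot: [179.8, 2.0, -174.9]
contact_force: [-0.6, -0.2, 0.4]
gripper_width: 0.0209
```

```bash
python3 - <<'E'
from h import *
from plant import r
print(r.get_state()["contact_force"],r.get_state()["gripper_width"])
b=r.capture("side")[170:310,230:370,::-1]
cv2.imwrite("pics/d21.png",cv2.resize(b,(800,800),interpolation=cv2.INTER_CUBIC)[200:800])
A=[cv2.cvtColor(cv2.imread(f"pics/d{k}.png"),cv2.COLOR_BGR2GRAY)[130:420,40:470].astype(np.float32) for k in (19,20,21)]
print(cv2.phaseCorrelate(A[1],A[2]),cv2.phaseCorrelate(A[0],A[1]))
a=r.capture("wrist")[130:360,200:430,::-1];cv2.imwrite("pics/w21.png",cv2.resize(a,(400,400)))
E
```

```text
[-0.57206677 -0.1727706   0.39435606] 0.02087681514092774
((-0.06712884140191022, 0.017764736422407168), 0.59372809904593) ((-0.034864541105349645, 0.0185006033861157), 0.5824922239044567)
```

View pics/d21.png

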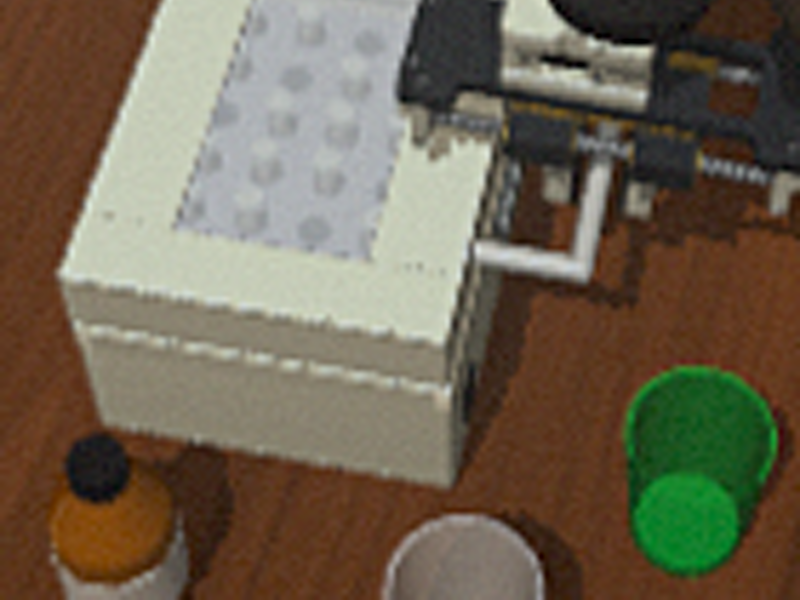

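View pics/w21.png

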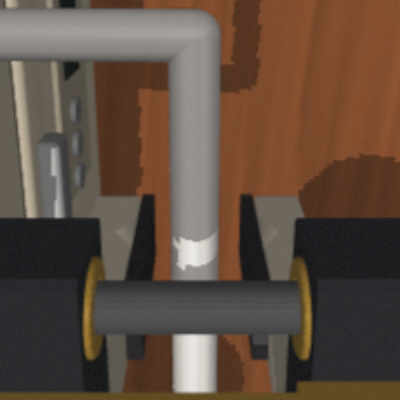

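{"name": "step_arm", "arguments": {"deltas": [[0,0,0,0,0,0,-0.1],[0,0,0,0,0,-10,-0.1],[0,0,0,0,0,-25,-0.1],[0,0,0,0,0,-40,-0.1],[0,0,0,0,0,-40,-0.1],[0,0,0,10,0,-40,0],[0,0,0,20,0,-40,0],[0,0,0,0,0,0,0],[0,0,0,0,0,0,0]]}}

```text
time_s: 18.5
tcp_pos: [0.4255, 0.1102, 0.2897]
eef_rot: [179.8, 1.9, -174.9]
contact_force: [0.3, 0.8, -0.0]
gripper_width: 0.044
```

```bash
python3 - <<'E'
from h import *
from plant import r
print(r.get_state()["contact_force"])
p=np.load("p.npy"); D=r.camera_info("side")
b=r.capture("side")[:,:,::-1]
cv2.imwrite("pics/d22.png",b); 
cv2.imwrite("pics/d22c.png",cv2.resize(b[170:310,230:370],(800,800),interpolation=cv2.INTER_CUBIC)[200:800])
A=[cv2.cvtColor(cv2.imread(f"pics/d{k}.png"),cv2.COLOR_BGR2GRAY)[130:420,40:390].astype(np.float32) for k in (20,"22c")]
print(cv2.phaseCorrelate(A[0],A[1]))
cv2.imwrite("pics/w22.png",r.capture("wrist")[:,:,::-1]); 
E
```

```text
[ 0.32599033  0.7735788  -0.02149025]
((-0.0036220822646271245, 0.024768415404707866), 0.6909986510100188)
```

View pics/d22.png

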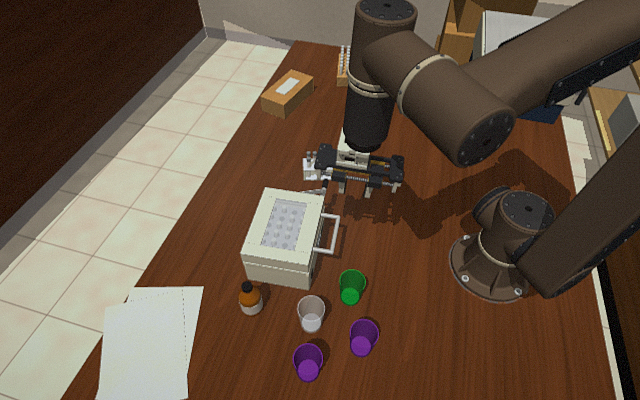

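View pics/d22c.png

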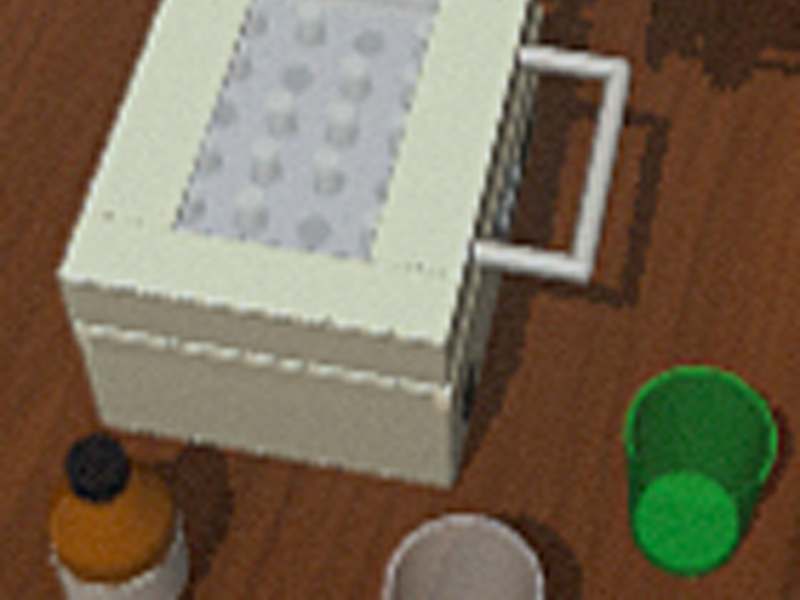

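View pics/w22.png

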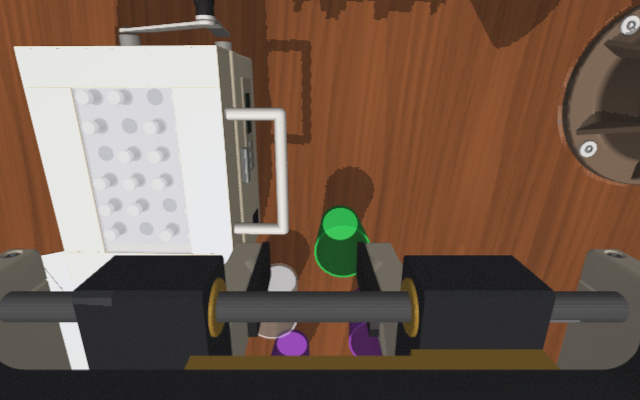

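```bash
python3 - <<'E'
from h import *
from plant import r
p=np.load("p.npy"); D=r.camera_info("side"); W=r.camera_info("wrist")
obs=[(D,(230+582/5.714,170+470/5.714),.057),(D,(230+616/5.714,170+267/5.714),-.057),(W,(281,230),.057),(W,(281,114),-.057)]
for th in (-.01,0,.015,.03,.06): print(th,[(proj(i,T(p,handle(th,y)))-uv).round(1).tolist() for i,uv,y in obs])
E
```

```text
-0.01 [[-0.6, -1.1], [-0.2, 1.5], [2.3, -2.9], [-1.5, 5.3]]
0 [[-0.7, -1.5], [-0.2, 0.9], [1.7, -2.0], [-2.1, 5.5]]
0.015 [[-0.8, -2.3], [-0.3, 0.2], [0.9, -0.7], [-3.1, 5.9]]
0.03 [[-1.0, -3.0], [-0.5, -0.6], [0.0, 0.6], [-4.1, 6.2]]
0.06 [[-1.3, -4.5], [-0.8, -2.2], [-2.0, 3.3], [-6.4, 6.9]]
```

```bash
python3 - <<'E'
import cv2,numpy as np
a=cv2.imread("pics/side0.png").astype(int);b=cv2.imread("pics/d22.png").astype(int)
for n,(x0,y0,x1,y1) in dict(bottle=(238,280,266,314),beaker=(296,292,328,334),green=(336,268,368,306),rackleft=(303,160,318,182)).items():
    A=a[y0:y1,x0:x1].mean(2).astype(np.float32);B=b[y0:y1,x0:x1].mean(2).astype(np.float32); print(n,cv2.phaseCorrelate(A,B))
cv2.imwrite("pics/rk.png",np.hstack([cv2.resize(x[140:200,290:360].astype(np.uint8),None,fx=5,fy=5) for x in (a,b)]))
E
```

```text
bottle ((0.1252271634956923, -0.04994069065550377), 1.0066156109174094)
beaker ((0.07315926289385821, 0.5138672568842857), 1.0007739788956111)
green ((-0.04651738793650395, -0.0625520587178734), 0.874511475674808)
rackleft ((0.41001112402023754, -0.5750879719095572), 0.39801251226001316)
```

View pics/rk.png

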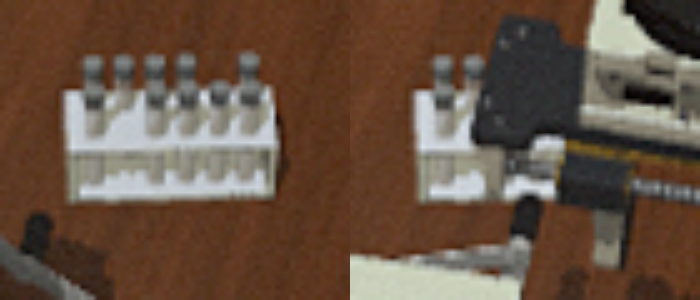

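```bash
python3 -c "
from plant import r
print(r.close_job(), r.get_state()['time_s'])"
```

```text
the job is handed in; nothing more can be done
the job is handed in; nothing more can be done
```

The incubator is shut and latched, and the job was handed in at about 18.6 s. One reading I did not intend was a brief press peak of 37 N. That is close to the 35–40 N given for a lid pressed 0.0085 rad below shut, so I can't rule out a brief overload of the seal.

I gripped the knee knob and lifted it about 43 mm along its arc. That unlocked the stay and left the lid at about 1.04 rad. I then gripped the handle, lowered the lid slowly in the grip, and pressed it down in small steps. I eased off at once after the 37 N peak, then let go and moved clear.

**Last checks**
- **Latch:** with the tool pulling up about 15 N on the handle, the side picture showed no lid movement (under 0.1 px), and the lid stayed put after release. An unlatched 0.5 kg lid would have lifted.
- **Lid angle:** the handle corners fit 0 within about 0.015 rad. One corner was about 6 px off in the wrist picture at every angle tried.
- **Other objects:** the bottle, beaker and green look-alike had shifted 0.5 px or less from the first picture. The rack looked unmoved, but the gripper partly hid it.
- **Contact:** the arm touched nothing at the end.

**What disagreed:** in the pictures the fingertips sat about 33 mm behind the reported TCP. Because of that, my first try at the knob closed on nothing. I corrected for the offset and used the camera for both grasps. During the press, the position read from the arm lagged the lid's position in the pictures by about 5 mm, probably because the bar slipped in the grip.

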